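# Set the stiff bench timer and start it

### The arm

A 6-joint arm with a two-finger parallel gripper is mounted at the origin on the work surface. World frame = base frame: x ahead of the robot, y to its left, z up, the work surface at z = 0. Lengths are in m, angles in rad, forces in N, time in s.
With the tool pointing down it reaches from about 0.275 to 0.825 m from the base axis. Payload 5.2 kg.
Tool frame: the origin (TCP) lies at the very end of the fingers, on their centre line; the grasp point (between the pads) lies 19 mm behind it; z points along the fingers, y is the line along which they close (so a half turn about z gives the same grasp; the last joint's range is limited). The gripper opens to 93 mm and grips with 3 to 60 N. Pads are 15 mm wide; open, the fingers measure 128 mm over their backs; the gripper's body (75 mm by 188 mm) begins 65 mm behind the grasp point.
Start: joints at [1.09, 0.259, 1.535, -0, 1.348, -0.203], TCP at [0.151, 0.529, 0.195] pointing down, gripper open.
Joint ranges: [-3.14, 3.14], [-0.91, 2.08], [0.19, 2.58], [-1.22, 4.36], [0.22, 2.71], [-3.12, 3.12]. Speed limits (rad/s): [2.57, 2.57, 3.14, 3.14, 3.14, 3.14].

### API

Orientations are given as a rotation vector (axis times angle).
In Python, from cell import env gives the robot as it stands.
- The arm moves only by the shell command python3 -m jog 'ROWS'. ROWS is JSON, one flat list of numbers, 7 for each row, row after row: the shift along the tool's x, y, z in mm, then the turn, a rotation vector about the tool's x, y, z in rad, then the finger opening in mm, from 0 to 93. A call has exactly 8 rows; each row is the pose to reach, as a shift and turn from the pose commanded when the call began, along the tool's axes at that moment; what a row does not reach only later rows make up. A row lasts 1/12 s, in which the tool goes at most 41.7 mm and 7.16 degrees, less where a joint would pass 70% of its speed; a pose out of reach is approached as far as the arm can. A call with a gripper value outside its range is refused whole. The fingers move at their own pace and stop on an object; the grip force is fixed at half the most. Time passes only in rows, so rows that repeat a pose let the fingers close, or fill a call up. It gives the time, the measured TCP pose, the force, the opening and the grip force at its end, in the units of the state.
- env.observe(): the state, without advancing time (a new reading comes with each control period).
- env.read_camera(name): name is "side" or "top"; returns the picture (400x640x3 uint8, blue, green, red); there is no depth.
- env.camera_model(name): a dict with "fovy" (degrees; the focal length in pixels is half the picture's height over the tangent of half this angle, whatever the lens; pixels are square), "cx", "cy" (the principal point, pixels), "k1" (the pictures are not rectified: a ray, as slopes to the right and down, at radius r is drawn at 1 + k1 r^2 times it, then the intrinsics apply), "eye" and "attitude" of the camera in the world. Camera axes: x right, y up, looking along -z (the intrinsics and any distortion apply to the point x, -y, -z); pixel columns grow to the right and rows downward; lengths in m; the calibration is good to about 2 mm. A picture is of the moment at which its call begins. camera_model takes no time and is no camera call.
- env.finish_job(): hands the job in; it is judged then, once.
The state is a dict: "clock": time; "qpos": joint angles; "joint_velocities": joint speeds; "effort": joint torques, N m; "tool_pos": TCP position; "tool_rot": TCP orientation; "contact_force": force on the tool from outside, world axes, zero at the start; "wrist_torque": the same for the moment, N m; "opening": opening from 0.0 (shut) to 1.0 (fully open); "gripper_force": force on a finger pad.
Only numpy, scipy, OpenCV 4.12 (cv2) and the standard library are available. Lean on these libraries where they do the work, as an engineer would, in place of code of your own. Each camera call takes 0.05 s, during which the arm holds its last target. There are 200 camera calls.

### The job

Hold the loose bench timer down firmly, with about 18 N and never more than 25 N, while you turn its stiff knob clockwise until the pointer lines up with the raised tab on the ring around it; the timer must not slide or twist on the bench and the tab must stay where it is on the ring's scale. Then press the round start button fully down, gently, let go, and leave everything else on the bench where it is.

Things in the scene. Friction and masses are not known exactly. Their poses are not given: they have to be found in the camera images.
- timer: Bench timer: low grey box, 110 (x) x 144 mm (y), loose on four feet at (+-30, +-50) mm, about 0.4 kg. Origin: centre of its underside at bench level, below the knob's axis; z up. Aluminium top deck 42 mm above the bench. On it, centred, a flat white ring 82 mm wide (3 mm high) and the black knob; at the +y end a round black start button. Nothing yields when pressed: force rises steeply with depth.
- timer_corner (a point): A corner of the timer's deck, at (-50, -65, 42) mm in the timer's frame. It shows whether the timer has twisted. Closing on the knob can itself push the timer down (pads that swing forward as they shut): close 2 mm above dial_grip, or higher, and only then press by feel.
- dial (a joint): Turn of the knob on the timer, rad, grows clockwise seen from above, 0 to 2.6; starts between 0.05 and 0.3; stays where it is left. Stiff, about 0.3 N m: unless the timer is pressed down with 6 to 15 N (hidden weight and friction), it spins on the bench with the knob. At 0 the pointer points along the timer's +x.
- dial_grip (a point): On the knob's vertical axis, 76 mm above the bench: the height to grip, fingertips clear of the deck. The grip is an upright bar 42 mm long, 14 mm wide, flat-sided from 54 to 90 mm above the bench, on a round flange 46 mm across; x runs along the bar towards the pointer, the fingers close along y. A grip of 60 N or more turns it and carries the push down without slip.
- pointer_tip (a point): Tip of the low wedge-shaped pointer at one end of the knob, with a white stroke, 30.5 mm from the axis, 56 mm above the bench; x points outward from the axis through the pointer.
- index_ring (a joint): Turn of the ring, rad, in the same sense and from the same zero as the dial: the pointer is lined up when dial equals index_ring. Starts between 1.0 and 1.5, very stiff.
- tab (a point): Top centre of the small raised tab (6 x 8 mm, 9 mm high over the deck) on the ring, 36.5 mm from the knob's axis, 51 mm above the bench; x points outward from the axis through the tab.
- start_button (a joint): Travel of the start button, m: 0 up, 0.004 fully down; sprung, about 1.3 N to start and 4 N fully down.
- button_top (a point): Centre of the top of the start button, 20 mm across, 50 mm above the bench when up (8 mm over the deck), at (0, 56) mm in the timer's frame; moves down with it.
- bench: The wooden bench top (fixed), all flat, its surface at z = 0; origin on the surface in the middle of the work area.
- meter: Bystander: hand-held multimeter lying on its back, 165 x 85 x 43 mm, grey, with a small flat dial (not the timer). Origin: its underside, middle.
- parts_tray: Bystander: open cardboard parts tray 150 x 120 x 35 mm. Origin: its underside, middle.
- tip_tin: Bystander: round steel tip-cleaner tin, 60 mm across, 33 mm high, standing just beside the timer. Origin: its underside, middle.
- solder_spool: Bystander: solder spool standing on its flange, 54 mm across, 42 mm high. Origin: its underside, middle.
- screwdriver: Bystander: screwdriver lying flat, 140 mm long. Origin: its underside, on the bench, along x.
- beaker: Bystander: clear plastic cup, 68 mm across, 100 mm high. Origin: its underside, middle.
- pliers: Bystander: pliers lying flat, 150 mm long. Origin: its underside, middle.

How it is judged:
By the outcome, as a careful person would: the job done as asked, in the order asked, and still so for the second after the job is handed in, with the robot touching nothing.
It also fails if it takes over 64 s, if anything falls off the work surface, if the arm or the gripper's body presses on something with over 40 N, if the wrist force passes 120 N, or if a joint passes its speed limit or range.

## Working session

There is one attempt and no reset: what is moved stays moved. The work goes in short steps, Python scripts to look and compute and a shell command to move; the robot and the scene stay as the last step left them, time stands still between calls to the robot, and variables do not carry over. Pictures are saved under pics/ and viewed, at most 10 in all, crops included, and the job is handed in when it is done.

```bash
ls; mkdir -p pics; python3 - <<'E'
from cell import env
import cv2
for n in("side","top"):
    cv2.imwrite(f"pics/{n}0.png",env.read_camera(n)); print(n,env.camera_model(n))
print(env.observe())
E
```

```text
pics
side {'fovy': 56.71473763223977, 'cx': 316.5118374978511, 'cy': 201.4086650796888, 'k1': -0.0695400418153546, 'eye': array([ 0.12725556, -0.60505945,  0.57732123]), 'attitude': array([ 0.96099936, -0.32022085, -0.53731259])}
top {'fovy': 54.15388636893759, 'cx': 323.9490063604817, 'cy': 201.9088193819154, 'k1': -0.07824143886118978, 'eye': array([ 0.34825145, -0.02259313,  1.12134822]), 'attitude': array([ 0.15467849, -0.11800385, -1.5639932 ])}
{'clock': 0.1, 'qpos': array([ 1.09018347e+00,  2.59261280e-01,  1.53596124e+00, -1.11416305e-06,
        1.34800680e+00, -2.02813196e-01]), 'joint_velocities': array([-0.00058919, -0.00292519, -0.00124735, -0.00096303, -0.00253164,
        0.00031858]), 'effort': array([ 3.31485193e-03, -4.38202822e+01, -2.84647822e+01,  7.19984109e-02,
        3.61043320e-02, -6.87454667e-05]), 'tool_pos': array([0.15056809, 0.52844059, 0.19451061]), 'tool_rot': array([-4.34888578e-01, -3.11079269e+00,  2.42237358e-03]), 'contact_force': array([-0.00509336,  0.29312636,  0.19058684]), 'wrist_torque': array([ 0.02868871, -0.02140022, -0.01663923]), 'gripper_force': 0.0, 'opening': 1.001238594916642}
```

View pics/side0.png

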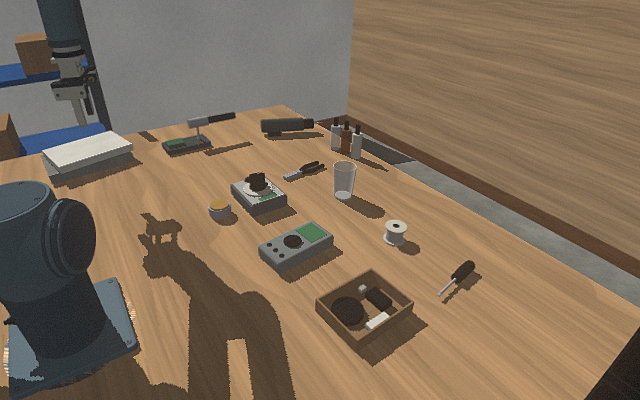

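View pics/top0.png

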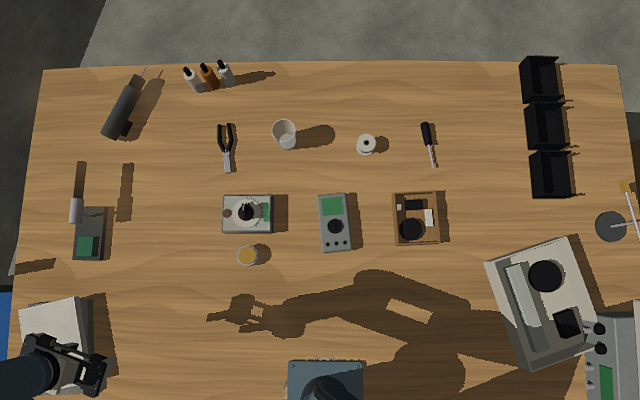

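Side: the timer is around (258,190) and the tin at (219,210). Top: the timer is at (247,213) with its button at (227,213), on the left, and the tin is at (247,255). I'll enlarge both.

```bash
python3 - <<'E'
import cv2,numpy as np
a=cv2.imread("pics/top0.png")[185:265,210:290]; b=cv2.imread("pics/side0.png")[160:220,205:295]
a=cv2.resize(a,None,fx=7,fy=7,interpolation=cv2.INTER_CUBIC); cv2.imwrite("pics/c1.png",a)
b=cv2.resize(b,None,fx=8,fy=8,interpolation=cv2.INTER_CUBIC); cv2.imwrite("pics/c2.png",b)
E
```

```text
(no output)
```

View pics/c1.png

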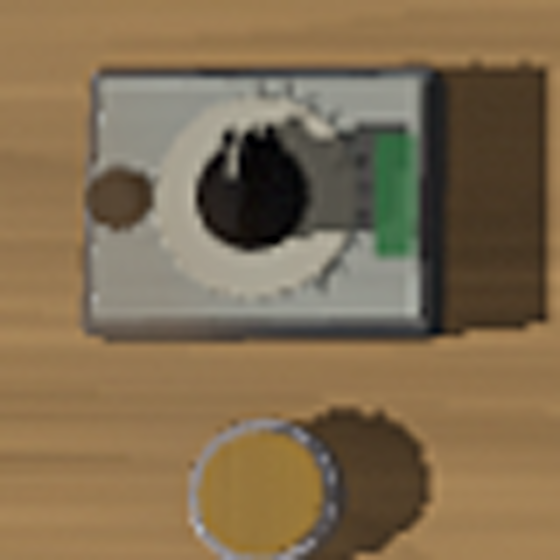

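View pics/c2.png

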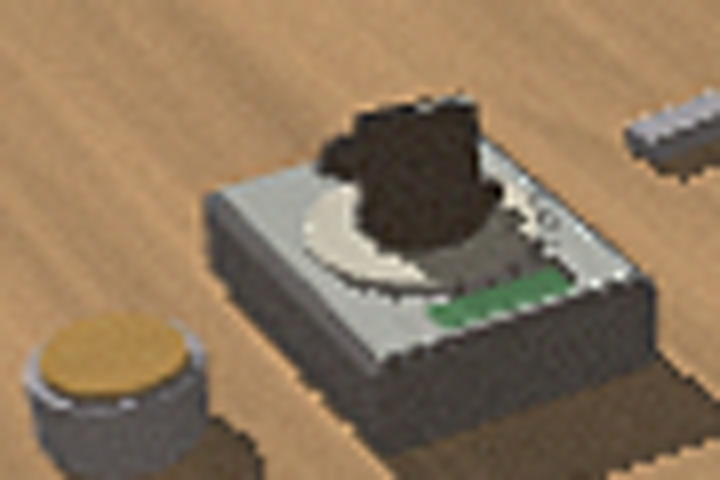

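```bash
cat > h.py <<'E'
import cv2,numpy as np
from cell import env
from scipy.spatial.transform import Rotation as R
from scipy.optimize import least_squares
CM={n:env.camera_model(n) for n in("top","side")}
def proj(n,P):
    m=CM[n]; f=200/np.tan(np.radians(m["fovy"])/2)
    c=(np.atleast_2d(P)-m["eye"])@R.from_rotvec(m["attitude"]).as_matrix()
    K=np.array([[f,0,m["cx"]],[0,f,m["cy"]],[0,0,1.]])
    q=c*[1,-1,-1]
    return cv2.projectPoints(q[:,None],np.zeros(3),np.zeros(3),K,np.array([m["k1"],0,0,0,0]))[0][:,0]
def full(off,s,p): return np.array(off)+(np.array(p,float)+.5)/s-.5
def T(pose,p):
    x,y,a=pose[:3]; p=np.atleast_2d(p)/1000.
    return np.c_[x+np.cos(a)*p[:,0]-np.sin(a)*p[:,1],y+np.sin(a)*p[:,0]+np.cos(a)*p[:,1],p[:,2]]
def crop(n,img,off,wh,s,gamma=1.,out=None,pts=()):
    c=img[off[1]:off[1]+wh[1],off[0]:off[0]+wh[0]]
    c=cv2.resize(c,None,fx=s,fy=s,interpolation=cv2.INTER_CUBIC)
    c=(255*(c/255.)**gamma).astype(np.uint8)
    for q,col in pts:
        for u in q:
            v=(u-off+.5)*s-.5; cv2.circle(c,tuple(int(round(t)) for t in v),1,col,-1)
    if out: cv2.imwrite(out,c)
    return c
E
cat > fit.py <<'E'
from h import *
t=full((210,185),7,[(97,73),(430,72),(420,326),(88,325)])
s=full((205,160),8,[(212,195),(378,363),(650,283)])
tl=[(1,1),(1,-1),(-1,-1),(-1,1)]; sl=[(-1,1),(-1,-1),(1,-1)]
def res(p):
    g=lambda l:T(p,[(a*p[3]*1000,b*p[4]*1000,p[5]*1000) for a,b in l])
    return np.r_[(proj("top",g(tl))-t).ravel(),(proj("side",g(sl))-s).ravel()]
r=least_squares(res,[.35,.22,0,.055,.072,.042]); print(r.x.round(4),r.fun.round(1))
np.save("pose.npy",r.x)
E
python3 fit.py; python3 - <<'E'
from h import *
p=np.load("pose.npy")
for n in("top","side"):
    print(n,proj(n,T(p,[(0,0,0),(0,0,45),(0,0,90),(0,56,50)])).round(1).tolist())
a=cv2.imread("pics/top0.png");b=cv2.imread("pics/side0.png")
ring=[(41*np.cos(t),41*np.sin(t),45) for t in np.linspace(0,6.28,40)]
def arc(r,z,l): return [(r*np.cos(t),-r*np.sin(t),z) for t in l]
P=[(ring,(0,0,255)),(arc(36.5,51,[1,1.25,1.5]),(0,255,0)),(arc(30.5,56,[.05,.3]),(255,0,255)),([(0,56,50),(0,0,90)],(0,255,255))]
pt=lambda n:[(proj(n,T(p,q)),c) for q,c in P]
A=crop("top",a,(225,190),(50,42),12,.5,None,pt("top"))
B=crop("side",b,(235,165),(50,42),12,.5,None,pt("side"))
A2=crop("top",a,(225,190),(50,42),12,.5); 
cv2.imwrite("pics/c3.png",cv2.resize(np.vstack([A2,B]),None,fx=.99,fy=.59) if 0 else np.hstack([cv2.resize(A2,(400,336)),cv2.resize(B,(400,336))]))
cv2.imwrite("pics/c4.png",A)
E
```

```text
[0.5071 0.2216 0.0012 0.0514 0.0677 0.0385] [ 0.3 -0.1 -0.2 -0.   0.3 -0.1 -0.1 -0.1 -0.1 -0.2 -0.1  0.6 -0.3 -0.4]
top [[249.3, 214.7], [246.0, 212.4], [242.3, 210.0], [225.8, 212.1]]
side [[258.5, 200.5], [257.5, 187.0], [256.5, 172.9], [248.6, 177.3]]
```

View pics/c3.png

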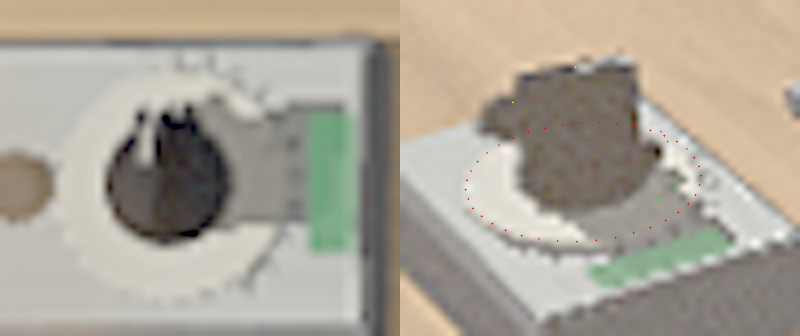

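View pics/c4.png

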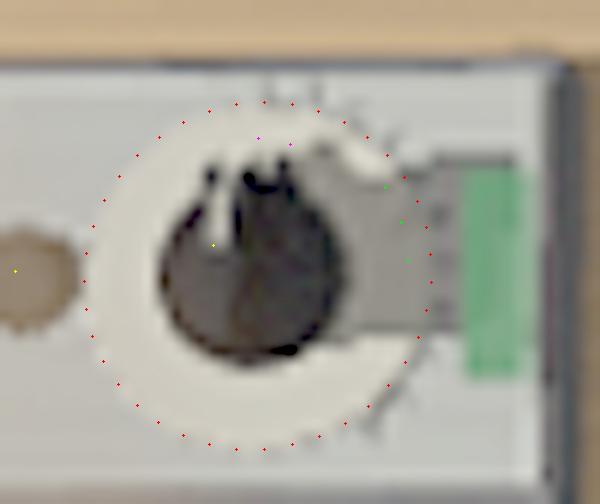

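The deck fit is good: the timer sits near (0.507, 0.222) with yaw about 0. The knob's shadow hides the tab, so I'll stretch the shadows.

```bash
python3 - <<'E'
from h import *
p=np.load("pose.npy")
a=np.mean([env.read_camera("top") for _ in range(4)],0);b=np.mean([env.read_camera("side") for _ in range(4)],0)
def arc(r,z,l): return [(r*np.cos(t),-r*np.sin(t),z) for t in l]
P=[(arc(36.5,51,[1,1.5]),(0,255,0)),(arc(30.5,56,[.05,.3]),(255,0,255))]
pt=lambda n:[(proj(n,T(p,q)),c) for q,c in P]
def st(x,lo,hi): return np.clip((x-lo)/(hi-lo)*255,0,255).astype(np.uint8)
rows=[]
for lo,hi in((0,60),(50,150)):
    rows.append(np.hstack([crop("top",st(a,lo,hi),(232,198),(36,27),11,1,None,pt("top")),crop("side",st(b,lo,hi),(245,168),(36,27),11,1,None,pt("side"))]))
cv2.imwrite("pics/c5.png",np.vstack(rows)); print(rows[0].shape)
for n in("top","side"): print([q.round(1).tolist() for q,_ in pt(n)])
E
```

```text
(297, 792, 3)
[[[256.6, 205.1], [258.5, 211.2]], [[246.0, 201.0], [248.7, 201.5]]]
[[[268.8, 188.0], [264.2, 190.6]], [[267.2, 181.0], [268.0, 182.2]]]
```

View pics/c5.png

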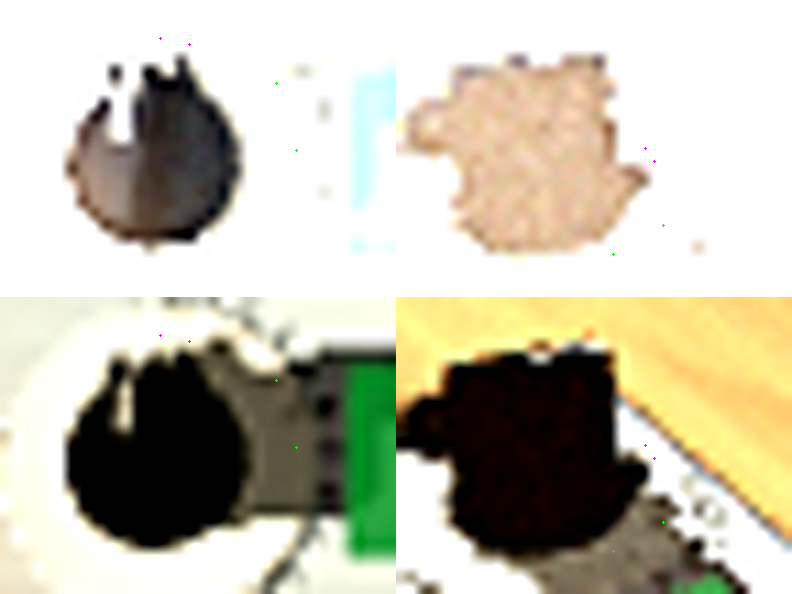

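The stroke and bar end sit near full-frame (243,205) in the top view, and the pointer is near (249,203) top and (267,183) side. The tab isn't distinct, so I'll print the raw pixels and fit the dark silhouette.

```bash
python3 - <<'E'
from h import *
a=np.mean([env.read_camera("top") for _ in range(4)],0).mean(2);b=np.mean([env.read_camera("side") for _ in range(4)],0).mean(2)
np.savez("img.npz",a=a,b=b)
def pr(m,c0,c1,r0,r1):
    print("     "+" ".join(f"{c:3d}" for c in range(c0,c1)))
    for r in range(r0,r1): print(r,":"," ".join(f"{int(v):3d}" for v in m[r,c0:c1]))
pr(a,232,266,196,226); pr(b,248,278,168,199)
E
```

```text
232 233 234 235 236 237 238 239 240 241 242 243 244 245 246 247 248 249 250 251 252 253 254 255 256 257 258 259 260 261 262 263 264 265
196 : 143 144 145 145 139 140 142 138 140 138 127 129 132 132 125 114 134 134 125 116 135 134 133 133 133 134 134 133 131 131 130 130 134 138
197 : 156 156 157 157 153 154 154 155 155 155 150 150 151 152 139 117 156 155 135 109 154 152 152 153 151 151 151 151 151 151 151 151 150 150
198 : 142 142 141 142 142 142 142 142 142 143 143 139 134 150 136 103 121 123 130 111 151 143 128 136 148 147 147 148 147 147 147 147 147 148
199 : 142 142 142 143 142 142 141 141 143 149 150 154 149 158 155 145 142 146 158 140 127 125 121 142 149 147 147 146 146 146 146 146 146 147
200 : 142 143 144 143 143 143 144 151 154 158 159 163 162 162 162 164 164 166 169 163 153 143 104 123 151 142 136 148 147 147 148 147 148 147
201 : 143 143 144 144 143 143 151 160 161 161 162 163 163 164 165 168 169 170 159 124 127 137 139 127 135 112 130 152 152 154 155 155 155 155
202 : 141 142 142 142 143 152 158 161 161 164 162 152 171 162 139 145 119 132 116  67  66 123 171 162 136 100 14
[... 6626 characters left out ...]
91  93  92  92  91  91  95  95  69  69  86  86  85  88  80  68 175 175
194 :  95 156 165 196 196 193 193 194 198 208 107  90  90  91  92  96  98  88  85  86  86  70  90  89  93  92  90  80  63 177
195 :  97  71  68  79  93  98 125 133 131 132 137 125  99  92  70  87  85  85  54  86  89  91  93  91  90  90  90  87  83 179
196 : 178 179 109 166  93  77  57  73  75  77  65  81  88  82  53  84  88  90  94  91  89  91  88  90  90  96 105 112 175 136
197 : 169 170 173 172 173 179 107 173 180 179 142 180 188  98  91  92  91  91  90  90  88 101 108 104 110 172 141  89  63  56
198 : 169 169 168 168 168 166 168 171 170 172 137  96  91  99 100  92  89  88 107 108  94 110 170 142  91  64  60  54  58  61
```

```bash
cat > fit2.py <<'E'
from h import *
import os
from scipy.spatial import ConvexHull
if not os.path.exists("avg.npz"):
    np.savez("avg.npz",top=np.mean([env.read_camera("top") for _ in range(8)],0),side=np.mean([env.read_camera("side") for _ in range(24)],0))
I=np.load("avg.npz"); p0=np.load("pose.npy")[:3]
S=8; W={"top":(228,192,42,36),"side":(240,164,42,38)}
def cov(n,polys,sh):
    ox,oy,w,h=W[n]; m=np.zeros((h*S,w*S),np.uint8)
    for P in polys:
        q=(proj(n,T(p0,P))+sh-[ox,oy]+.5)*S-.5
        q=q[ConvexHull(q).vertices]
        cv2.fillConvexPoly(m,np.round(q*16).astype(np.int32),255,shift=4)
    return cv2.resize(m,(w,h),interpolation=cv2.INTER_AREA)/255.
def rot(P,d): P=np.array(P,float); c,s=np.cos(d),np.sin(d); return np.c_[c*P[:,0]+s*P[:,1],-s*P[:,0]+c*P[:,1],P[:,2]]
box=lambda x0,x1,y0,y1,z0,z1:[(x,y,z) for x in(x0,x1) for y in(y0,y1) for z in(z0,z1)]
circ=lambda r,z:[(r*np.cos(t),r*np.sin(t),z) for t in np.linspace(0,6.28,48)]
def knob(d): return [circ(23,45)+circ(23,54),rot(box(-21,21,-7,7,54,90),d),rot([(18,-6,46),(18,6,46),(18,-6,56),(18,6,56),(30.5,-1,56),(30.5,1,56),(30.5,1,46),(30.5,-1,46)],d)]
def win(n): ox,oy,w,h=W[n]; return I[n][oy:oy+h,ox:ox+w].mean(2)
if __name__=="__main__":
    sh={}
    for n,thr in(("top",45),("side",64)):
        dark=1/(1+np.exp((win(n)-thr)/8))
        r=[]
        for d in np.arange(0,.4,.03):
            best=min((( (cov(n,knob(d),(a,b))-dark)**2 * (1-cov(n,[rot(box(-1,31,-2.5,2.5,56,90),d)],(a,b)) if n=="top" else 1)).sum(),a,b) for a in np.arange(-1,1.1,.25) for b in np.arange(-1,1.1,.25))
            r.append((round(d,2),round(best[0],2),best[1],best[2]))
        print(n,r); b=min(r,key=lambda t:t[1]); sh[n]=b[2:]
    np.save("sh.npy",[sh["top"],sh["side"]])
    for n in W:
        Wn=win(n); r=[]
        ring=cov(n,[circ(41,45)],sh[n]); k=cov(n,knob(.15),sh[n])
        print(n,sh[n])
        for t in np.arange(.95,1.56,.05):
            best=None
            for a in(-.3,0,.3):
              for b in(-.3,0,.3):
                s=np.array(sh[n])+[a,b]
                top=cov(n,[rot(box(33.5,39.5,-4,4,51,51.1),t)],s); al=cov(n,[rot(box(33.5,39.5,-4,4,45,51),t)],s)
                sel=(ring>.98)&(k<.01)&(Wn<105)&(Wn>55)
                A=np.c_[np.ones(sel.sum()),top[sel],(al-top)[sel]]
                c,res,*_=np.linalg.lstsq(A,Wn[sel],rcond=None); e=((A@c-Wn[sel])**2).mean()
                if best is None or e<best[0]: best=(e,c)
            r.append((round(t,2),round(best[0],1),best[1].round(0).tolist()))
        print(sel.sum(),Wn[sel].var().round(1),*r,sep="\n")
E
python3 fit2.py
```

```text
top [(np.float64(0.0), np.float64(26.63), np.float64(0.0), np.float64(-0.5)), (np.float64(0.03), np.float64(26.49), np.float64(0.0), np.float64(-0.5)), (np.float64(0.06), np.float64(26.06), np.float64(0.0), np.float64(-0.5)), (np.float64(0.09), np.float64(25.54), np.float64(0.0), np.float64(-0.5)), (np.float64(0.12), np.float64(24.95), np.float64(0.0), np.float64(-0.5)), (np.float64(0.15), np.float64(24.92), np.float64(0.0), np.float64(-0.5)), (np.float64(0.18), np.float64(24.86), np.float64(0.0), np.float64(-0.5)), (np.float64(0.21), np.float64(25.33), np.float64(0.0), np.float64(-0.5)), (np.float64(0.24), np.float64(26.24), np.float64(-0.25), np.float64(-0.25)), (np.float64(0.27), np.float64(27.03), np.float64(-0.25), np.float64(-0.25)), (np.float64(0.3), np.float64(27.54), np.float64(-0.25), np.float64(-0.25)), (np.float64(0.33), np.float64(27.91), np.float64(-0.25), np.float64(-0.5)), (np.float64(0.36), np.float64(28.67), np.float64(-0.25), np.float64(-0.5)), (np.float64(0.39), np.float64(30.23), np.float64(-0.25), np.float64(-0.5))]
side [(np.float64(0.0), np.float64(75.51), np.
[... 1849 characters left out ...]
5), np.float64(25.1), [92.0, -16.0, -1.0])
(np.float64(1.0), np.float64(28.3), [91.0, -10.0, 5.0])
(np.float64(1.05), np.float64(29.0), [90.0, -7.0, 6.0])
(np.float64(1.1), np.float64(30.4), [90.0, -3.0, 6.0])
(np.float64(1.15), np.float64(30.7), [90.0, 7.0, 4.0])
(np.float64(1.2), np.float64(30.5), [90.0, 9.0, 2.0])
(np.float64(1.25), np.float64(30.9), [90.0, 8.0, 3.0])
(np.float64(1.3), np.float64(31.2), [90.0, 7.0, 3.0])
(np.float64(1.35), np.float64(31.9), [90.0, 6.0, 3.0])
(np.float64(1.4), np.float64(33.0), [90.0, 4.0, 3.0])
(np.float64(1.45), np.float64(33.1), [90.0, 4.0, 2.0])
(np.float64(1.5), np.float64(32.8), [90.0, 4.0, 3.0])
(np.float64(1.55), np.float64(32.7), [90.0, 4.0, 3.0])
```

Dial comes out at about 0.17 rad. I'll refine xy with the heights fixed, using the corners and knob in both views, and get the move in tool axes.

```bash
cat > mv.py <<'E'
from h import *
import sys
def st():
    o=env.observe(); return o
def delta(xyz,ang):
    "tool pointing down, tool y at world angle ang; shift mm and rotvec in tool axes"
    o=st(); R0=R.from_rotvec(o["tool_rot"])
    z=np.array([0,0,-1.]);y=np.array([np.cos(ang),np.sin(ang),0]);x=np.cross(y,z)
    Rt=R.from_matrix(np.c_[x,y,z])
    return (R0.inv().apply(np.array(xyz)-o["tool_pos"])*1000).round(1),(R0.inv()*Rt).as_rotvec().round(4)
E
python3 - <<'E'
from h import *
import runpy
from mv import delta
exec(open("fit.py").read().split("def res")[0])
p=np.load("pose.npy"); sh=np.load("sh.npy")
kt=proj("top",T(p,[(0,0,72)]))+sh[0]; ks=proj("side",T(p,[(0,0,72)]))+sh[1]
for zf in(.042,):
  for use in(0,1,2,3):
    def res(q):
        g=lambda l:T(q,[(a*q[3]*1000,b*q[4]*1000,zf*1000) for a,b in l]); k=T(q,[(0,0,72)])
        ct,cs=q[5:7],q[7:9]
        return np.r_[(proj("top",g(tl))+ct-t).ravel(),(proj("side",g(sl))+cs-s).ravel(),2*(proj("top",k)+ct-kt).ravel(),2*(proj("side",k)+cs-ks).ravel(),q[5:]*(9 if use==0 else 1/.8)]
    r=least_squares(res,[.507,.2216,0,.0514,.0677,0,0,0,0]); print(r.x.round(4),r.fun.round(1)) if use<2 else 0
print(proj("top",T(p,[(0,0,72)]))-proj("top",T(p,[(0,0,72)])+0)) if 0 else 0
from cell import env
o=env.observe();print(R.from_rotvec(o["tool_rot"]).as_matrix().round(3).tolist(),o["clock"])
for a in(1.571-.17,1.571-.17-np.pi): print(delta([r.x[0],r.x[1],.12],a))
E
```

```text
[ 0.5068  0.2207  0.0011  0.0513  0.0678 -0.0167 -0.0196 -0.0074  0.0467] [ 0.2 -0.2 -0.1 -0.2  0.4 -0.2 -0.2 -0.2 -0.2 -1.1 -0.1 -0.3 -0.3 -1.2
  0.6  1.2  0.6 -0.6 -0.1 -0.2 -0.1  0.4]
[ 0.5068  0.2207  0.0016  0.0513  0.0677 -0.1658 -0.1859 -0.0799  0.4774] [ 0.1 -0.3 -0.3 -0.3  0.2 -0.4 -0.3 -0.4 -0.2 -0.6 -0.1  0.1 -0.4 -0.8
  0.3  0.9  0.4  0.3 -0.2 -0.2 -0.1  0.6]
[[-0.962, 0.274, -0.0], [0.274, 0.962, 0.0], [0.0, -0.0, -1.0]] 2.5
(array([-426.9, -198.8,   75.2]), array([ 0.   , -0.   , -0.108]))
(array([-426.9, -198.8,   75.2]), array([-0.    , -0.    ,  3.0336]))
```

```bash
python3 -m jog '[-214,-100,22,0,0,-0.054,60,-214,-100,22,0,0,-0.054,60,-214,-100,22,0,0,-0.054,60,-214,-100,22,0,0,-0.054,60,-214,-100,22,0,0,-0.054,60,-214,-100,22,0,0,-0.054,60,-214,-100,22,0,0,-0.054,60,-214,-100,22,0,0,-0.054,60]'
python3 -m jog '[-213,-99,30,0,0,-0.054,40,-213,-99,30,0,0,-0.054,40,-213,-99,30,0,0,-0.054,40,-213,-99,30,0,0,-0.054,40,-213,-99,30,0,0,-0.054,40,-213,-99,30,0,0,-0.054,40,-213,-99,30,0,0,-0.054,40,-213,-99,30,0,0,-0.054,40]'
python3 -c "
from mv import *
print(delta([.5068,.2207,.12],1.571-.17),st()['contact_force'],st()['opening'])"
```

```text
clock: 3.17
tool_pos: [0.3302, 0.3732, 0.1732]
tool_rot: [-0.357, -3.121, -0.0]
contact_force: [-0.5, 0.2, -0.2]
opening: 0.645
gripper_force: 0.0
clock: 3.83
tool_pos: [0.515, 0.2307, 0.1428]
tool_rot: [-0.268, -3.129, -0.001]
contact_force: [-0.8, 0.7, 0.7]
opening: 0.432
gripper_force: 0.0
(array([  6.4, -11.2,  22.8]), array([ 0.0002, -0.0012, -0.0013])) [-0.78564638  0.67905689  0.70767553] 0.43214010685594356
```

```bash
python3 -m jog '[0,0,10,0,0,0,40,0,0,20,0,0,0,40,0,0,20,0,0,0,40,0,0,20,0,0,0,40,0,0,20,0,0,0,40,0,0,20,0,0,0,40,0,0,20,0,0,0,40,0,0,20,0,0,0,40]'
python3 - <<'E'
from mv import *
print(delta([.5068,.2207,.12],1.571-.17),st()['contact_force'],st()['opening'])
a=env.read_camera("top");b=env.read_camera("side")
cv2.imwrite("pics/g_top.png",a);cv2.imwrite("pics/g_side.png",b)
A=crop("top",a,(215,180),(66,66),6,.6);B=crop("side",b,(225,130),(66,66),6,.6)
cv2.imwrite("pics/c6.png",np.hstack([A,B]))
E
```

```text
clock: 4.5
tool_pos: [0.5151, 0.2304, 0.1237]
tool_rot: [0.266, 3.13, 0.0]
contact_force: [0.8, 0.5, 1.0]
opening: 0.433
gripper_force: 0.0
(array([  6.5, -11. ,   3.7]), array([0.0003, 0.0007, 0.0002])) [0.82703383 0.53468101 0.95387545] 0.4328309166097437
```

View pics/c6.png

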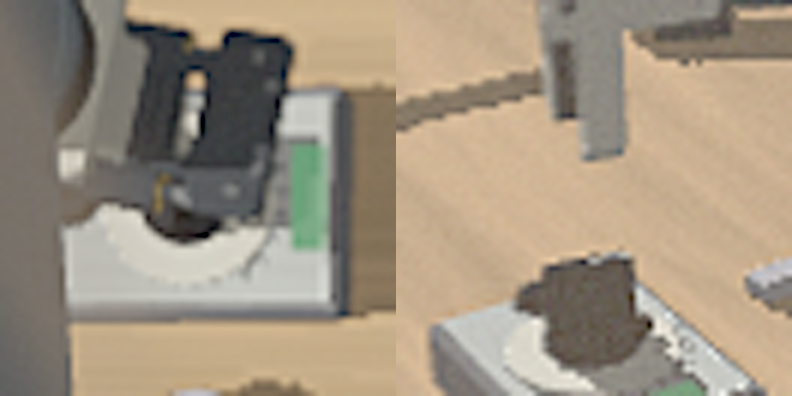

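```bash
python3 - <<'E'
from mv import *
o=st(); Rm=R.from_rotvec(o["tool_rot"]).as_matrix()
for z in(0,):
  for y in(-20,-25,-30,-37.5):
    print(y,[proj("side",o["tool_pos"]+Rm@(np.array([x,y,z])/1000))[0].round(1).tolist() for x in(-7.5,7.5)])
E
```

```text
-20 [[261.8, 162.6], [256.4, 163.6]]
-25 [[262.3, 163.4], [256.9, 164.4]]
-30 [[262.9, 164.2], [257.5, 165.2]]
-37.5 [[263.7, 165.4], [258.3, 166.4]]
```

```bash
python3 -m jog '[3,-6,0,0,0,0,26,6.5,-11,0,0,0,0,26,6.5,-11,5,0,0,0,26,6.5,-11,10,0,0,0,26,6.5,-11,15,0,0,0,26,6.5,-11,20,0,0,0,26,6.5,-11,20,0,0,0,26,6.5,-11,20,0,0,0,26]'
python3 -c "
from mv import *
o=st();print(delta([.5068,.2207,.066],1.571-.17),o['contact_force'],o['wrist_torque'],o['opening'])"
```

```text
clock: 5.27
tool_pos: [0.5063, 0.2205, 0.1026]
tool_rot: [-0.266, -3.129, 0.001]
contact_force: [-0.4, 0.2, -0.6]
opening: 0.278
gripper_force: 0.0
(array([-0.5,  0.3, 36.6]), array([-0.0004, -0.0012,  0.    ])) [-0.39607253  0.1794923  -0.60161918] [-0.00299451 -0.05255166  0.01520347] 0.27757963351539894
```

```bash
python3 -m jog '[-0.2,0.1,6,0,0,0,26,-0.4,0.2,12,0,0,0,26,-0.4,0.2,18,0,0,0,26,-0.4,0.2,24,0,0,0,26,-0.4,0.2,30,0,0,0,26,-0.4,0.2,36,0,0,0,26,-0.4,0.2,36,0,0,0,26,-0.4,0.2,36,0,0,0,26]'
python3 -m jog '[0,0,0,0,0,0,20,0,0,0,0,0,0,20,0,0,0,0,0,0,20,0,0,0,0,0,0,18,0,0,0,0,0,0,18,0,0,0,0,0,0,18,0,0,0,0,0,0,18,0,0,0,0,0,0,18]'
python3 - <<'E'
from mv import *
o=st();print(o['contact_force'],o['wrist_torque'],o['opening'],o['gripper_force'])
b=np.mean([env.read_camera("side") for _ in range(2)],0).astype(np.uint8)
B=crop("side",b,(225,140),(66,62),8,.6); a=env.read_camera("top")
A=crop("top",a,(215,180),(33,62),8,.6) 
cv2.imwrite("pics/c7.png",np.hstack([A,B]))
E
```

```text
clock: 5.93
tool_pos: [0.5067, 0.2206, 0.0667]
tool_rot: [-0.266, -3.129, 0.0]
contact_force: [1.1, -0.7, -0.7]
opening: 0.28
gripper_force: 0.0
clock: 6.6
tool_pos: [0.5071, 0.2206, 0.0673]
tool_rot: [0.266, 3.13, 0.0]
contact_force: [-0.1, 0.2, 0.9]
opening: 0.195
gripper_force: 0.0
[-0.10509818  0.19144341  0.9208144 ] [-0.02277173 -0.01526065  0.01023876] 0.19548468114344392 0.0
```

View pics/c7.png

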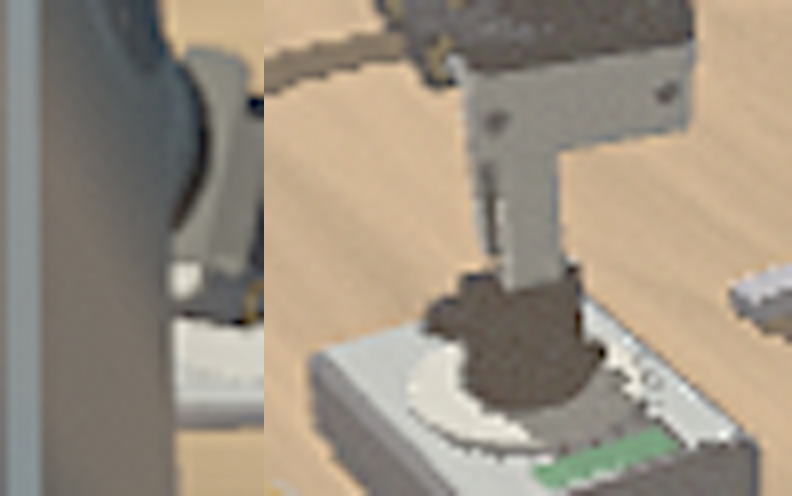

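```bash
python3 - <<'E'
from mv import *
o=st(); Rm=R.from_rotvec(o["tool_rot"]).as_matrix()
for z in(0,-10,-19):
  for y in(-9,-12,-20):
    print(z,y,[proj("side",o["tool_pos"]+Rm@(np.array([x,y,z])/1000))[0].round(1).tolist() for x in(-7.5,7.5)])
b=env.read_camera("side").astype(int)
for r in range(166,188): print(r,b[r,248:272].mean(1).astype(int))
E
```

```text
0 -9 [[260.7, 181.2], [255.5, 182.3]]
0 -12 [[261.0, 181.7], [255.8, 182.8]]
0 -20 [[261.9, 183.1], [256.6, 184.1]]
-10 -9 [[260.5, 178.1], [255.2, 179.1]]
-10 -12 [[260.8, 178.6], [255.5, 179.6]]
-10 -20 [[261.7, 179.9], [256.4, 180.9]]
-19 -9 [[260.3, 175.2], [255.0, 176.2]]
-19 -12 [[260.6, 175.7], [255.3, 176.7]]
-19 -20 [[261.5, 177.0], [256.2, 178.0]]
166 [144 147 152 131  74  31 125  97  88  92  89  89  87  83 145 145 139 140
 136 140 141 141 140 138]
167 [143 145 150 130  90  40 125  96  91  94  88  93  90  84 145 147 145 142
 140 141 139 140 140 136]
168 [144 142 147 135  94  40  92 110  95  90  93  90  93  86 120 144 143 140
 141 141 138 139 139 140]
169 [143 143 148 138  94  42  94 110  91  93  90  91  91  89 121 142 144 141
 143 143 141 140 140 141]
170 [144 145 149 144 118  50  95 106  89  91  90  94  89  91 121 146 142 138
 146 144 141 139 141 138]
171 [142 141 146 148 116  47  68 110  94  93  95  93  90  88  95 151 142 138
 137 142 144 144 141 138]
172 [151 148 149 150 145  98 108 131  95  92  85  90  90  91  68 149 136 139
 144 136 141 139 145 139]
173 [146 158 161 16
[... 825 characters left out ...]
  44  46  45  45  46  47  44  42  45  50  46  45  35 138
 183 173 171 158  98 139]
182 [ 57  74  49  44  42  44  50  52  49  48  46  46  50  47  45  49  35  90
  82 144 178 173 214  96]
183 [210 141  60  41  45  45  43  46  44  47  45  45  43  41  51  43  42  39
  24  48 199 186 171 176]
184 [203 175  71  44  48  49  49  48  49  46  48  39  43  46  46  36  42  42
  35  27 201 197 199 130]
185 [199 133  59  45  49  43  48  38  45  52  43  40  45  40  41  48  45  41
  36 105 206 200 201 132]
186 [201 106  44  41  44  38  46  48  46  44  44  46  45  47  44  46  48  40
  61  91  79  67 196 204]
187 [200 131  61  46  47  47  44  43  47  45  45  39  43  49  48  41  43  48
  99  90  89  78  86 202]
```

The side view shows the visible finger end at about (258,175), roughly 19 mm above the commanded TCP. At the advised height the pads overlap the bar either way, so I'll lower to TCP 0.0595 and close in steps by feel.

```bash
python3 -m jog '[0,0,1.5,0,0,0,18,0,0,3,0,0,0,18,0,0,4.5,0,0,0,18,0,0,6,0,0,0,18,0,0,7.5,0,0,0,18,0,0,7.5,0,0,0,18,0,0,7.5,0,0,0,17,0,0,7.5,0,0,0,17]'
python3 -m jog '[0,0,0,0,0,0,17,0,0,0,0,0,0,16.5,0,0,0,0,0,0,16,0,0,0,0,0,0,15.5,0,0,0,0,0,0,15,0,0,0,0,0,0,15,0,0,0,0,0,0,15,0,0,0,0,0,0,15]'
python3 -c "
from mv import *
o=st();print(o['contact_force'],o['wrist_torque'],o['opening']*93,o['gripper_force'])"
```

```text
clock: 7.47
tool_pos: [0.5071, 0.2207, 0.0597]
tool_rot: [-0.266, -3.13, 0.0]
contact_force: [0.4, -0.2, -0.2]
opening: 0.18
gripper_force: 0.0
clock: 8.13
tool_pos: [0.5071, 0.2208, 0.0598]
tool_rot: [0.266, 3.13, 0.0]
contact_force: [0.5, 0.5, 0.6]
opening: 0.16
gripper_force: 0.3
[0.47332813 0.47221911 0.56770487] [ 0.04299714 -0.01141208  0.04164032] 14.893525183461147 0.30892261303961277
```

```bash
python3 -m jog '[0,0,0,0,0,0,14.6,0,0,0,0,0,0,14.3,0,0,0,0,0,0,14,0,0,0,0,0,0,13.5,0,0,0,0,0,0,13,0,0,0,0,0,0,12,0,0,0,0,0,0,10,0,0,0,0,0,0,10]'
python3 -c "
from mv import *
o=st();print(o['contact_force'],o['wrist_torque'],o['opening']*93,o['gripper_force'])"
```

```text
clock: 8.8
tool_pos: [0.5071, 0.2207, 0.0598]
tool_rot: [0.266, 3.13, 0.0]
contact_force: [0.2, 1.9, -0.2]
opening: 0.147
gripper_force: 29.9
[ 0.15755384  1.91909975 -0.22454814] [ 0.34625211 -0.09252156  0.04097182] 13.646686153752784 29.94552344083786
```

```bash
python3 -m jog '[0,0,0.1,0,0,0,0,0,0,0.2,0,0,0,0,0,0,0.3,0,0,0,0,0,0,0.4,0,0,0,0,0,0,0.5,0,0,0,0,0,0,0.5,0,0,0,0,0,0,0.5,0,0,0,0,0,0,0.5,0,0,0,0]'
python3 -c "
from mv import *
o=st();print(o['contact_force'],o['wrist_torque'],o['opening']*93,o['gripper_force'])"
```

```text
clock: 9.47
tool_pos: [0.5072, 0.2207, 0.0598]
tool_rot: [0.266, 3.13, 0.0]
contact_force: [-1.2, 1.8, 5.6]
opening: 0.149
gripper_force: 29.9
[-1.16456897  1.76554373  5.6252998 ] [0.27396411 0.17996169 0.15577128] 13.894003329525255 29.94720697402954
```

```bash
python3 -m jog '[0,0,0.2,0,0,0,0,0,0,0.3,0,0,0,0,0,0,0.4,0,0,0,0,0,0,0.5,0,0,0,0,0,0,0.6,0,0,0,0,0,0,0.7,0,0,0,0,0,0,0.7,0,0,0,0,0,0,0.7,0,0,0,0]'
python3 -c "
from mv import *
o=st();print(o['contact_force'],o['wrist_torque'],o['opening']*93,o['gripper_force'])"
```

```text
clock: 10.13
tool_pos: [0.5073, 0.2207, 0.0597]
tool_rot: [0.266, 3.129, 0.0]
contact_force: [-2.0, 1.1, 10.5]
opening: 0.144
gripper_force: 29.9
[-1.97950358  1.06837998 10.53510221] [0.26033967 0.47743959 0.0844384 ] 13.349383976646203 29.947526156902313
```

```bash
python3 -m jog '[0,0,0.2,0,0,0,0,0,0,0.4,0,0,0,0,0,0,0.5,0,0,0,0,0,0,0.6,0,0,0,0,0,0,0.7,0,0,0,0,0,0,0.8,0,0,0,0,0,0,0.9,0,0,0,0,0,0,0.9,0,0,0,0]'
python3 -m jog '[0,0,0,0,0,0,0,0,0,0,0,0,0,0,0,0,0,0,0,0,0,0,0,0,0,0,0,0,0,0,0,0,0,0,0,0,0,0,0,0,0,0,0,0,0,0,0,0,0,0,0,0,0,0,0,0]'
python3 -c "
from mv import *
o=st();print(o['contact_force'],o['wrist_torque'],o['opening']*93,o['gripper_force'])"
```

```text
clock: 10.8
tool_pos: [0.5074, 0.2207, 0.0596]
tool_rot: [0.266, 3.129, 0.001]
contact_force: [-4.2, 0.6, 15.6]
opening: 0.147
gripper_force: 29.9
clock: 11.47
tool_pos: [0.5074, 0.2208, 0.0597]
tool_rot: [0.266, 3.129, 0.001]
contact_force: [-4.9, 1.0, 15.8]
opening: 0.149
gripper_force: 29.9
[-4.86989291  0.98760052 15.75654922] [0.10369114 0.84635848 0.10879567] 13.82893151331634 29.947663843631744
```

```bash
python3 -m jog '[0.1,0,0.1,0,0,0,0,0.2,0,0.2,0,0,0,0,0.3,0,0.2,0,0,0,0,0.4,0,0.2,0,0,0,0,0.4,0,0.2,0,0,0,0,0.4,0,0.2,0,0,0,0,0.4,0,0.2,0,0,0,0,0.4,0,0.2,0,0,0,0]'
python3 -c "
from mv import *
o=st();print(o['contact_force'],o['wrist_torque'],o['opening']*93,o['tool_pos'])"
```

```text
clock: 12.13
tool_pos: [0.5074, 0.2208, 0.0597]
tool_rot: [0.266, 3.128, 0.001]
contact_force: [-3.4, 0.9, 16.3]
opening: 0.147
gripper_force: 29.9
[-3.42470921  0.90717924 16.29736197] [0.10684178 0.77022524 0.10777331] 13.675181976795141 [0.50741959 0.22078528 0.05965696]
```

```bash
python3 -m jog '[0.3,0,0.1,0,0,0.02,0,0.5,0,0.2,0,0,0.06,0,0.5,0,0.2,0,0,0.1,0,0.5,0,0.2,0,0,0.14,0,0.5,0,0.2,0,0,0.18,0,0.5,0,0.2,0,0,0.22,0,0.5,0,0.2,0,0,0.26,0,0.5,0,0.2,0,0,0.30,0]'
python3 -c "
from mv import *
o=st();print(o['contact_force'],o['wrist_torque'],o['opening']*93,o['tool_pos'],delta(o['tool_pos'],1.571-.17))"
```

```text
clock: 12.8
tool_pos: [0.5073, 0.2207, 0.0596]
tool_rot: [0.732, 3.052, 0.001]
contact_force: [-3.7, 0.1, 17.0]
opening: 0.146
gripper_force: 30.3
[-3.67573178  0.13802872 17.00762838] [-0.08935633  0.63923982  0.30424849] 13.557812798194485 [0.50734329 0.22070062 0.05961514] (array([0., 0., 0.]), array([ 0.0009,  0.0031, -0.3012]))
```

```bash
python3 -m jog '[0.3,-0.1,0,0,0,0.04,0,0.4,-0.2,0.1,0,0,0.08,0,0.4,-0.2,0.1,0,0,0.12,0,0.4,-0.2,0.1,0,0,0.16,0,0.4,-0.2,0.1,0,0,0.20,0,0.4,-0.2,0.1,0,0,0.24,0,0.4,-0.2,0.1,0,0,0.28,0,0.4,-0.2,0.1,0,0,0.32,0]'
python3 -c "
from mv import *
o=st();print(o['contact_force'],o['wrist_torque'],o['opening']*93,o['tool_pos'],delta(o['tool_pos'],1.571-.17))"
```

```text
clock: 13.47
tool_pos: [0.5073, 0.2206, 0.0596]
tool_rot: [1.209, 2.896, 0.002]
contact_force: [-2.6, 0.4, 16.5]
opening: 0.146
gripper_force: 30.3
[-2.55064078  0.4222772  16.50491067] [-0.18419645  0.51567575  0.32960471] 13.610369577774973 [0.50728384 0.2206112  0.0596269 ] (array([0., 0., 0.]), array([ 0.0016,  0.0036, -0.6212]))
```

```bash
python3 - <<'E'
from mv import *
b=np.mean([env.read_camera("side") for _ in range(8)],0); np.save("side_mid.npy",b)
old=np.load("avg.npz")["side"]
for m in(b,old):
    print("     "+" ".join(f"{c:3d}" for c in range(254,278)))
    for r in range(180,198): print(r,":"," ".join(f"{int(v):3d}" for v in m[r,254:278].mean(1)))
p=np.load("pose.npy")
E
```

```text
254 255 256 257 258 259 260 261 262 263 264 265 266 267 268 269 270 271 272 273 274 275 276 277
180 :  46  46  45  45  44  45  44  44  44  39  23 177 174 173 173 108 138 145 145 146 146 145 142 135
181 :  46  46  43  44  44  45  46  46  45  40  24 186 181 167 169 158  87 138 143 145 146 149 146 142
182 :  46  46  45  46  47  44  46  47  45  42  24 154 199 189 173 169 217  98 112 145 143 145 145 146
183 :  46  45  44  46  45  42  46  45  44  41  31 156 201 197 192 185 170 175 108 117 142 145 145 148
184 :  46  45  45  47  46  47  44  46  46  45  37  28  54 197 196 191 190 126 136 120  99 142 144 145
185 :  45  44  46  46  46  46  44  44  46  44  42  64  54 117 191 194 195 131 174 179 142 100 141 145
186 :  43  44  45  43  43  45  44  45  44  44  42  41  33  14 144 194 193 199 124  89 181 141 107 141
187 :  43  45  46  45  46  46  45  43  44  43  42  44  36  24 154 195 192 201  86 172 176 177 171  91
188 :  51  45  42  47  45  43  43  44  44  42  42  45  50  54 206 199 199 215  90  93  87 169 175 161
189 :  45  47  46  45  44  42  41  43  42  41  64  99  97  92  81  74 200 173  69 178 
[... 2068 characters left out ...]
  62  63  65  79  98  99  97  94  93  92  85  95  93  91  89  67  75 185 178 176 169 166
192 : 209 112  97  90  94  94  93  93  92  92  92  92  92  91  93  87  85  70  65  74  65 175 176 168
193 : 194 199 208 112  86  89  91  91  93  92  93  91  94  95  71  67  85  86  85  86  80  67 175 175
194 : 193 194 198 208 106  89  90  91  94  96  97  90  85  86  86  70  88  88  91  92  90  78  63 177
195 : 127 131 131 133 135 125  98  92  72  87  84  85  56  87  89  92  92  91  91  90  89  88  83 179
196 :  57  75  77  78  64  82  88  80  56  83  88  90  93  91  91  91  90  89  90  96 104 111 176 134
197 : 105 172 178 180 142 179 187  98  88  92  91  90  90  90  89 102 109 106 111 172 140  90  64  56
```

```bash
python3 - <<'E'
from h import *
d=np.load("avg.npz"); p=np.load("pose.npy"); b=np.load("side_mid.npy")
print("side R-B mid"); 
for r in range(182,196): print(r,":"," ".join(f"{int(v):3d}" for v in (b[r,258:278,2]-b[r,258:278,0])))
print("top R-B"); a=d["top"]
for r in range(200,222): print(r,":"," ".join(f"{int(v):3d}" for v in (a[r,244:268,2]-a[r,244:268,0])))
sh=np.load("sh.npy")
for t in(1,1.1,1.2,1.3,1.4,1.5):
    q=T(p,[(36.5*np.cos(t),-36.5*np.sin(t),51)]); print(t,proj("top",q).round(1)+sh[0],proj("side",q).round(1)+sh[1])
E
```

```text
side R-B mid
182 :  13  14  12  13  13  15  16  17  26  21   9   4  -9   9  56  83  79  80  78  79
183 :  15  16  15  14  13  13  12  18  24  25  25  20   5   0  -8  56  80  79  81  79
184 :  15  14  15  13  13  14  13  14   5  23  24  25  21   4   0  -5  31  82  80  77
185 :  13  14  13  14  14  13  14  10   9  15  23  24  24  14   4   0  -6  31  82  80
186 :  15  17  15  14  15  15  16  14  15  12  16  23  23  26   9   4   3  -2  32  81
187 :  14  15  15  16  16  15  14  13  15  13  17  23  23  24  12   5   5   2  -3   9
188 :  16  16  14  15  14  15  13  12  11  10  23  23  23  24  11   5   6   5   1   0
189 :  16  14  12  14  16  15  11  12  12  12  12  11  23  22   9   3   7   6   5   2
190 :  14  14  14  15  12  13  14  13  13  13  14  12  12   9   7   6   4   7   5   4
191 :  12  13  12  13  12  12  14  13  13  12  12  13  11   8   3   6   5   4   6   5
192 :  13  13  13  12  12  13  13  13  12  13  14  11   6   8   6   6   6   5   6   7
193 :  24  15  12  12  14  13  14  12  13  13  11   7   7   8   7   3   7   8   7   5
194 :  24  24  15  14  12  13  14  13  11   6   9   7  
[... 1894 characters left out ...]
-1   5  10  10  10   9   9  10   9   3   1   3  -2 -11 -10  -9  -9
218 :  10   9   8   5   2   0   1   5   9   9  15  20  20  20  20  15   3   5   6   1 -11 -10  -9 -10
219 :   8   6   6   3   0   1  15  21  20  20  20  21  21  21  21  10   3   5   6   1 -11 -10 -10 -11
220 :  12   6   7  11  16  20  20  21  21  20  21  21  21  21  18   2   5   6   7   0 -12 -11 -11 -12
221 :  20  19  20  19  20  19  20  20  21  21  21  21  21  19   9   6   7   7   7   4  -3  -3  -4  -4
1 [[256.6 204.6]] [[268.55 188.5 ]]
1.1 [[257.2 205.7]] [[267.85 189.1 ]]
1.2 [[257.7 206.9]] [[267.05 189.7 ]]
1.3 [[258.1 208.2]] [[266.05 190.2 ]]
1.4 [[258.3 209.4]] [[265.05 190.7 ]]
1.5 [[258.5 210.7]] [[263.95 191.1 ]]
```

The tab shares the ring's colour. A dark face at top-view (258,208) puts it at roughly 1.18 rad. I'll turn on to about 1.05, back off the torque, release and look.

```bash
python3 -m jog '[0.1,-0.1,0.1,0,0,0.04,0,0.2,-0.2,0.1,0,0,0.08,0,0.2,-0.2,0.1,0,0,0.12,0,0.2,-0.2,0.1,0,0,0.16,0,0.2,-0.2,0.1,0,0,0.2,0,0.2,-0.2,0.1,0,0,0.23,0,0.2,-0.2,0.1,0,0,0.25,0,0.2,-0.2,0.1,0,0,0.25,0]'
python3 -c "
from mv import *
o=st();print(o['contact_force'],o['wrist_torque'],o['tool_pos'],delta(o['tool_pos'],1.571-.17))"
python3 -m jog '[0,0,0,0,0,-0.005,0,0,0,0,0,0,-0.01,0,0,0,0,0,0,-0.015,0,0,0,0,0,0,-0.02,0,0,0,0,0,0,-0.02,0,0,0,0,0,0,-0.02,0,0,0,0,0,0,-0.02,0,0,0,0,0,0,-0.02,0]'
python3 -c "
from mv import *
o=st();print(o['contact_force'],o['wrist_torque'],o['tool_pos'],delta(o['tool_pos'],1.571-.17))"
```

```text
clock: 14.53
tool_pos: [0.5072, 0.2206, 0.0596]
tool_rot: [1.559, 2.723, 0.003]
contact_force: [-2.5, -0.8, 17.0]
opening: 0.147
gripper_force: 30.2
[-2.54689862 -0.78039585 16.99345392] [-0.17622643  0.48747894  0.29080339] [0.50721847 0.22056984 0.05963806] (array([0., 0., 0.]), array([ 0.0023,  0.0038, -0.8704]))
clock: 15.2
tool_pos: [0.5072, 0.2206, 0.0596]
tool_rot: [1.531, 2.739, 0.003]
contact_force: [-2.1, -1.0, 16.8]
opening: 0.141
gripper_force: 30.0
[-2.11390099 -1.03090122 16.79720784] [-0.15695962  0.47883166  0.07530201] [0.50718767 0.22056662 0.05964549] (array([0., 0., 0.]), array([ 0.0024,  0.0037, -0.8498]))
```

```bash
python3 -m jog '[-0.1,0.2,-0.4,0,0,-0.003,0,-0.3,0.4,-0.8,0,0,-0.005,0,-0.4,0.6,-1.2,0,0,-0.006,0,-0.6,0.8,-1.6,0,0,-0.006,0,-0.7,1.0,-2.0,0,0,-0.006,0,-0.8,1.1,-2.4,0,0,-0.006,0,-0.9,1.2,-2.6,0,0,-0.006,0,-0.9,1.2,-2.6,0,0,-0.006,0]'
python3 -c "
from mv import *
o=st();print(o['contact_force'],o['wrist_torque'],o['tool_pos'],delta(o['tool_pos'],1.571-.17))"
```

```text
clock: 15.87
tool_pos: [0.507, 0.2205, 0.0598]
tool_rot: [1.525, 2.746, -0.0]
contact_force: [-0.6, 1.6, 3.8]
opening: 0.144
gripper_force: 29.9
[-0.64241134  1.60047518  3.77959001] [0.08599554 0.08051203 0.00147803] [0.50701628 0.22054128 0.05975101] (array([0., 0., 0.]), array([-1.00e-04,  2.00e-04, -8.44e-01]))
```

```bash
python3 -m jog '[0.1,0.1,-0.2,0,0,0,0,0.1,0.1,-0.3,0,0,0,0,0.1,0.1,-0.3,0,0,0,14,0.1,0.1,-0.3,0,0,0,18,0.1,0.1,-0.3,0,0,0,22,0.1,0.1,-0.3,0,0,0,30,0.1,0.1,-0.3,0,0,0,30,0.1,0.1,-1,0,0,0,30]'
python3 -m jog '[0,0,-20,0,0,0,30,0,0,-50,0,0,0,30,0,0,-80,0,0,0,30,20,5,-90,0,0,0,30,55,15,-90,0,0,0,30,90,25,-90,0,0,0,30,125,35,-90,0,0,0,30,160,45,-90,0,0,0,30]'
python3 - <<'E'
from mv import *
a=np.mean([env.read_camera("top") for _ in range(3)],0);b=np.mean([env.read_camera("side") for _ in range(6)],0)
np.savez("rel1.npz",top=a,side=b)
print(st()["tool_pos"],st()["clock"])
for m,c0,c1,r0,r1 in((a,232,268,196,226),(b,246,278,170,198)):
    print("     "+" ".join(f"{c:3d}" for c in range(c0,c1)))
    for r in range(r0,r1): print(r,":"," ".join(f"{int(v):3d}" for v in m[r,c0:c1].mean(1)))
E
```

```text
clock: 16.53
tool_pos: [0.5066, 0.2208, 0.0603]
tool_rot: [-1.525, -2.746, 0.001]
contact_force: [-0.1, -0.1, -0.9]
opening: 0.318
gripper_force: 0.0
clock: 17.2
tool_pos: [0.46, 0.3818, 0.1509]
tool_rot: [1.526, 2.746, 0.0]
contact_force: [0.3, 0.0, -0.0]
opening: 0.324
gripper_force: 0.0
[0.46117801 0.37917759 0.15068792] 17.65
     232 233 234 235 236 237 238 239 240 241 242 243 244 245 246 247 248 249 250 251 252 253 254 255 256 257 258 259 260 261 262 263 264 265 266 267
196 : 150 151 148 149 149 148 137 138 138 138 139 141 142 142 136 124 141 109  86  86 114 145 136 110  91  94  93  90 100 119 113  90  84  86  88  89
197 : 165 165 165 166 166 166 160 160 161 161 162 161 162 163 150 128 167 156 135 117 157 168 165 147 112 106 108 102 103 129 135 132 139 145 150 153
198 : 152 153 153 153 153 153 154 154 153 154 154 150 144 159 145 105 132 135 145 128 162 161 155 146 136 100 104 101  96 115 135 137 144 155 163 168
199 : 152 152 152 153 153 152 152 151 153 159 161 165 160 169 165 153 153 156 168 154 150 147 131 139 153 116 101 102  98 100 117 130 138 152 150 134
200 : 153 153 154 1
[... 7065 characters left out ...]
85  67  41 165 155  78  79  77
193 :  93  94  91  90  90  85  78 133 194 204 203 204 202 203 208 108  97  87  89  91  95  96  70  67  83  83  82  79  76  79  81  80
194 :  77  86  95  97  93  88  87  81  73 191 197 196 196 196 197 218 225 104  94  91  86  86  84  70  87  88  91  91  90  85  82  83
195 : 108  76  81  82  89  99 100  96  92  85  81 129 130 125  93  79  76  91  82  80  56  86  88  91  91  91  91  90  93  91  86  84
196 : 182 107  79  79  56  78  82  83  67  79  80  76  67  79  79  75  99 188 132  87  91  91  91  94  92  92  90  93  92  73  84  90
197 : 173 179 131  88  79  79  78  84  58  82  82  78 136 183 186 144 140  99  98 100  90  91  90  91  92  92  72  86  81  92  72  71
```

Dial is now about 1.015 from the gripper yaw. Next is a sub-pixel fit of the tab's faces in the top view, using both image sets, plus a check that the deck hasn't moved.

```bash
cat > tab.py <<'E'
from fit2 import *
def fit(img,d,n,sel_f,dims,ts,shs):
    ox,oy,w,h=W[n]; G=img[oy:oy+h,ox:ox+w].mean(2); out=[]
    rr,tt=dims
    for t in ts:
        best=None
        for s in shs:
            ring=cov(n,[circ(41,45)],s); rside=cov(n,[circ(41,45)+circ(41,42)],s)-ring
            full_=cov(n,[rot(box(36.5-rr/2,36.5+rr/2,-tt/2,tt/2,45,51),t)],s)
            top=cov(n,[rot(box(36.5-rr/2,36.5+rr/2,-tt/2,tt/2,51,51.1),t)],s)
            out_=cov(n,[rot(box(36.5+rr/2,36.5+rr/2+.1,-tt/2,tt/2,45,51),t),rot(box(36.5-rr/2,36.5+rr/2,-tt/2,tt/2,51,51.1),t)],s)-top
            cw=np.clip(full_-top-out_,0,1)
            sel=sel_f(G,s,d)
            A=np.c_[ring*(1-full_),rside,1-np.clip(ring+rside,0,1),top,out_+cw][sel.ravel()] if 0 else np.stack([ring*(1-full_),rside,1-np.clip(ring+rside,0,1),top,out_,cw],-1)[sel]
            c=np.linalg.lstsq(np.vstack([A,.15*np.eye(6)]),np.r_[G[sel],.15*np.array([85,65,76,85,65,65])],rcond=None)[0]
            e=((A@c-G[sel])**2).mean()
            if best is None or e<best[0]: best=(round(e,2),s,c.round(0).astype(int).tolist(),int(sel.sum()))
        out.append((round(float(t),2),)+best)
    return out
def sel_top(c0,c1,r0,r1):
    def f(G,s,d):
        ox,oy,w,h=W["top"]; m=np.zeros(G.shape,bool); m[r0-oy:r1-oy,c0-ox:c1-ox]=True
        k=cv2.dilate(cov("top",knob(d),(0,-.5)),np.ones((3,3)))
        return m&(k<.02)&(G<100)
    return f
J=np.load("avg.npz"); K=np.load("rel1.npz")
shs=[(a,b) for a in(-.3,0,.3) for b in(-.6,-.3,0)]
for nm,img,d,reg in(("old",J["top"],.17,(252,260,206,217)),("rel",K["top"],1.015,(252,260,207,213))):
    for dims in((6,8),(8,6)):
        r=fit(img,d,"top",sel_top(*reg),dims,np.arange(1,1.5,.04),shs)
        print(nm,dims); [print(*q) for q in r]
a,b=J["top"].mean(2),K["top"].mean(2)
w=lambda m,n:np.float32(m)
for nm,(x0,x1,y0,y1) in dict(bl=(216,240,222,236),botright=(250,275,225,238),tl=(216,235,190,203)).items():
    print(nm,cv2.phaseCorrelate(np.float32(a[y0:y1,x0:x1]),np.float32(b[y0:y1,x0:x1])))
E
python3 tab.py
```

```text
old (6, 8)
1.0 5.74 (-0.3, 0) [81, 42, 69, 81, 69, 88] 47
1.04 6.34 (-0.3, 0) [81, 38, 68, 82, 74, 80] 47
1.08 3.44 (0.3, 0) [81, 54, 73, 82, 34, 62] 47
1.12 2.2 (0.3, 0) [81, 58, 74, 81, 31, 63] 47
1.16 2.23 (0, -0.6) [81, 55, 74, 82, 42, 61] 47
1.2 2.35 (0, -0.6) [81, 57, 74, 80, 40, 64] 47
1.24 2.97 (0.3, -0.6) [82, 65, 76, 76, 43, 77] 47
1.28 3.17 (0.3, -0.6) [81, 65, 76, 75, 46, 87] 47
1.32 4.02 (0, -0.6) [81, 38, 71, 76, 53, 87] 47
1.36 4.57 (-0.3, -0.6) [81, 43, 61, 76, 69, 94] 47
1.4 6.79 (-0.3, -0.3) [81, 45, 60, 79, 78, 86] 47
1.44 5.87 (-0.3, 0) [81, 42, 69, 81, 84, 82] 47
1.48 6.08 (-0.3, 0) [80, 42, 69, 82, 83, 84] 47
old (8, 6)
1.0 5.77 (-0.3, 0) [81, 42, 67, 79, 65, 85] 47
1.04 5.68 (-0.3, 0) [81, 42, 56, 81, 66, 85] 47
1.08 5.52 (0.3, 0) [81, 58, 74, 82, 29, 65] 47
1.12 2.91 (0.3, 0) [81, 57, 74, 82, 27, 60] 47
1.16 2.14 (0, 0) [81, 46, 51, 81, 23, 62] 47
1.2 2.3 (0, -0.6) [81, 60, 75, 80, 26, 62] 47
1.24 2.43 (0, 0) [82, 48, 55, 76, 46, 79] 47
1.28 2.3 (0, 0) [81, 47, 57, 75, 41, 87] 47
1.32 2.69 (-0.3, -0.6) [82, 46, 59, 76, 44, 84] 47
1.36 5.96 (-0.3, -0.3) [81, 45
[... 938 characters left out ...]
76, 90, 65, 83] 21
1.12 2.81 (0.3, 0) [89, 65, 76, 89, 69, 76] 21
1.16 2.35 (0, -0.3) [89, 65, 76, 89, 76, 75] 21
1.2 2.42 (-0.3, -0.6) [89, 66, 76, 89, 71, 76] 21
1.24 2.17 (0.3, 0) [90, 65, 76, 85, 68, 85] 21
1.28 1.96 (0, 0) [90, 65, 76, 85, 67, 90] 21
1.32 1.91 (0, -0.6) [90, 65, 76, 85, 64, 90] 21
1.36 4.1 (0.3, -0.6) [89, 65, 76, 85, 65, 94] 21
1.4 5.56 (-0.3, 0) [88, 68, 79, 88, 65, 90] 21
1.44 5.72 (-0.3, 0) [87, 69, 80, 89, 65, 89] 21
1.48 5.01 (-0.3, 0) [88, 69, 79, 90, 65, 86] 21
bl ((-0.04792175590745096, 0.4173137799615576), 0.9315192560354869)
botright ((0.2582421355536777, 1.073276411798866), 0.922397944132487)
tl ((0.07760933019781824, 0.5708025908946555), 0.9988662785291672)
```

```bash
python3 - <<'E'
from fit2 import *
W["top"]=(224,190,46,46)
J=np.load("avg.npz")["top"]; ox,oy,w,h=W["top"]
G=J[oy:oy+h,ox:ox+w]; D=G[...,2]-G[...,0]; B=G.mean(2)
k=cov("top",[circ(34,45)],(0,-.3)); o=cov("top",[circ(47,42)],(0,-.3))
btn=cov("top",[[(x+0,y+56,z) for x,y,z in circ(13,50)+circ(13,42)]],(0,0))
sel=(k<.01)&(o>.99)&(B>118)&(btn<.01)
r=[]
for a in np.arange(-.8,.81,.1):
  for b in np.arange(-1,.81,.1):
    c=cov("top",[circ(41,45)],(a,b)); A=np.c_[np.ones(sel.sum()),c[sel]]
    q=np.linalg.lstsq(A,D[sel],rcond=None)[0]; r.append((((A@q-D[sel])**2).mean(),round(a,1),round(b,1)))
print(sorted(r)[:5],sel.sum())
E
```

```text
[(np.float64(4.578393411672055), np.float64(-0.1), np.float64(0.3)), (np.float64(4.651762903686397), np.float64(-0.2), np.float64(0.3)), (np.float64(4.726151515571316), np.float64(-0.1), np.float64(0.2)), (np.float64(4.732742577773706), np.float64(-0.1), np.float64(0.4)), (np.float64(4.745662195369534), np.float64(-0.0), np.float64(0.3))] 225
```

```bash
sed -n '1,38p' tab.py | sed '/^shs=/,$d' > tab2.py; cat >> tab2.py <<'E'
for dims in((6,8),(8,6)):
  for sh in((-.1,.3),(-.1,.15),(0,0)):
    o=[]
    ts=np.arange(1.04,1.3,.02)
    e=sum(np.array([q[1] for q in fit(img,d,"top",sel_top(*reg),dims,ts,[sh])]) for img,d,reg in((J["top"],.17,(252,260,206,217)),(K["top"],1.015,(252,260,207,213))))
    print(dims,sh,[(round(t,2),round(x,1)) for t,x in zip(ts,e)])
E
python3 tab2.py
```

```text
(6, 8) (-0.1, 0.3) [(np.float64(1.04), np.float64(11.4)), (np.float64(1.06), np.float64(9.4)), (np.float64(1.08), np.float64(6.7)), (np.float64(1.1), np.float64(6.3)), (np.float64(1.12), np.float64(6.0)), (np.float64(1.14), np.float64(6.6)), (np.float64(1.16), np.float64(9.0)), (np.float64(1.18), np.float64(7.5)), (np.float64(1.2), np.float64(7.0)), (np.float64(1.22), np.float64(7.0)), (np.float64(1.24), np.float64(9.5)), (np.float64(1.26), np.float64(6.6)), (np.float64(1.28), np.float64(8.6))]
(6, 8) (-0.1, 0.15) [(np.float64(1.04), np.float64(12.0)), (np.float64(1.06), np.float64(10.6)), (np.float64(1.08), np.float64(7.2)), (np.float64(1.1), np.float64(5.7)), (np.float64(1.12), np.float64(6.1)), (np.float64(1.14), np.float64(6.0)), (np.float64(1.16), np.float64(7.5)), (np.float64(1.18), np.float64(7.3)), (np.float64(1.2), np.float64(6.8)), (np.float64(1.22), np.float64(5.9)), (np.float64(1.24), np.float64(6.7)), (np.float64(1.26), np.float64(6.9)), (np.float64(1.28), np.float64(7.7))]
(6, 8) (0, 0) [(np.float64(1.04), np.float64(13.5)), (np.float64(1.06), np.float64(11.9)), (np.flo
[... 1200 characters left out ...]
 np.float64(6.1)), (np.float64(1.2), np.float64(6.3)), (np.float64(1.22), np.float64(4.9)), (np.float64(1.24), np.float64(8.8)), (np.float64(1.26), np.float64(5.3)), (np.float64(1.28), np.float64(5.8))]
(8, 6) (0, 0) [(np.float64(1.04), np.float64(13.7)), (np.float64(1.06), np.float64(13.7)), (np.float64(1.08), np.float64(11.8)), (np.float64(1.1), np.float64(10.0)), (np.float64(1.12), np.float64(7.4)), (np.float64(1.14), np.float64(5.0)), (np.float64(1.16), np.float64(4.8)), (np.float64(1.18), np.float64(5.1)), (np.float64(1.2), np.float64(5.8)), (np.float64(1.22), np.float64(5.5)), (np.float64(1.24), np.float64(4.8)), (np.float64(1.26), np.float64(4.4)), (np.float64(1.28), np.float64(4.3))]
```

```bash
cat > tab3.py <<'E'
from fit2 import *
J=np.load("avg.npz")["side"]; K=np.load("rel1.npz")["side"]; M=np.load("side_mid.npy")
ox,oy,w,h=W["side"]
for t in np.arange(1.04,1.3,.04):
    f=lambda tan,z:proj("side",T(p0,rot([(36.5,-tan,z)],t)))[0].round(1).tolist()
    print(round(t,2),"cw face c",f(4,48),"top c",f(0,51))
ts=np.arange(1.0,1.5,.02)
for dims in((6,8),(8,6)):
  rr,tt=dims; x0,x1=36.5-rr/2,36.5+rr/2
  for sh in((0,0),(0,.5),(-.25,.5),(-.25,.25)):
    E=[]
    for t in ts:
      full_=cov("side",[rot(box(x0,x1,-tt/2,tt/2,45,51),t)],sh); top=cov("side",[rot(box(x0,x1,-tt/2,tt/2,51,51.1),t)],sh)
      cw=cov("side",[rot(box(x0,x1,-tt/2,-tt/2+.1,45,51),t)],sh)*(1-top); out=np.clip(full_-top-cw,0,1)
      ring=cov("side",[circ(39.5,45)],sh); e=0; cs=[]
      for img,d in((J,.17),(M,.79),(K,1.015)):
        G=img[oy:oy+h,ox:ox+w].mean(2)
        lit=cv2.dilate((G>115).astype(np.uint8),np.ones((3,3)))
        kk=cv2.dilate((G<70).astype(np.uint8),np.ones((3,3)))
        sel=(ring>.98)&(lit==0)&(kk==0)
        A=np.stack([np.ones_like(G),top,out,cw],-1)[sel]
        c=np.linalg.lstsq(np.vstack([A,.3*np.eye(4)[1:]]),np.r_[G[sel],0,0,0],rcond=None)[0]; e+=((A@c-G[sel])**2).sum(); cs.append(c[1:].round(0).astype(int).tolist())
      E.append((round(e,0),round(t,2),cs))
    print(dims,sh,sel.sum(),[(x[1],int(x[0])) for x in E]); print(min(E))
E
python3 tab3.py | sed 's/np.float64//g'
```

```text
1.04 cw face c [267.8, 189.8] top c [268.5, 188.2]
1.08 cw face c [267.5, 190.1] top c [268.2, 188.5]
1.12 cw face c [267.1, 190.3] top c [267.9, 188.7]
1.16 cw face c [266.8, 190.5] top c [267.6, 188.9]
1.2 cw face c [266.4, 190.7] top c [267.3, 189.2]
1.24 cw face c [266.0, 190.9] top c [266.9, 189.4]
1.28 cw face c [265.6, 191.1] top c [266.5, 189.6]
(6, 8) (0, 0) 14 [((1.0), 323), ((1.02), 318), ((1.04), 323), ((1.06), 331), ((1.08), 346), ((1.1), 359), ((1.12), 385), ((1.14), 431), ((1.16), 480), ((1.18), 507), ((1.2), 503), ((1.22), 477), ((1.24), 470), ((1.26), 481), ((1.28), 492), ((1.3), 510), ((1.32), 525), ((1.34), 529), ((1.36), 528), ((1.38), 540), ((1.4), 564), ((1.42), 579), ((1.44), 595), ((1.46), 599), ((1.48), 608)]
((318.0), (1.02), [[-16, 2, 5], [0, 0, 0], [0, 0, 0]])
(6, 8) (0, 0.5) 20 [((1.0), 498), ((1.02), 507), ((1.04), 522), ((1.06), 513), ((1.08), 512), ((1.1), 525), ((1.12), 550), ((1.14), 564), ((1.16), 554), ((1.18), 547), ((1.2), 537), ((1.22), 524), ((1.24), 530), ((1.26), 545), ((1.28), 559), ((1.3), 563), ((1.32), 571), ((1.34), 582), ((1.36), 594), 
[... 2124 characters left out ...]
0), ((1.24), 507), ((1.26), 510), ((1.28), 532), ((1.3), 556), ((1.32), 577), ((1.34), 588), ((1.36), 600), ((1.38), 612), ((1.4), 619), ((1.42), 629), ((1.44), 638), ((1.46), 643), ((1.48), 647)]
((357.0), (1.0), [[-14, 5, 5], [0, 0, 1], [0, 0, 4]])
(8, 6) (-0.25, 0.25) 17 [((1.0), 364), ((1.02), 356), ((1.04), 369), ((1.06), 406), ((1.08), 443), ((1.1), 469), ((1.12), 483), ((1.14), 513), ((1.16), 529), ((1.18), 518), ((1.2), 499), ((1.22), 488), ((1.24), 489), ((1.26), 484), ((1.28), 489), ((1.3), 511), ((1.32), 539), ((1.34), 557), ((1.36), 574), ((1.38), 593), ((1.4), 602), ((1.42), 611), ((1.44), 621), ((1.46), 627), ((1.48), 633)]
((356.0), (1.02), [[-13, 2, 5], [0, 0, 1], [0, 0, 3]])
```

```bash
python3 -c "
from mv import *
o=st();print(delta([.507,.2207,.12],.557),delta([.507,.2207,.0598],.557),o['tool_pos'],o['clock'])"
```

```text
(array([-158.8,  -44.6,   30.7]), array([-0.0001,  0.0002, -0.0018])) (array([-158.8,  -44.6,   90.9]), array([-0.0001,  0.0002, -0.0018])) [0.46117801 0.37917759 0.15068792] 17.65
```

```bash
python3 -m jog '[-32,-9,0,0,0,-0.001,30,-64,-18,0,0,0,-0.002,30,-95,-27,0,0,0,-0.002,30,-127,-36,0,0,0,-0.002,30,-158.8,-44.6,0,0,0,-0.002,30,-158.8,-44.6,15,0,0,-0.002,30,-158.8,-44.6,30,0,0,-0.002,30,-158.8,-44.6,30,0,0,-0.002,30]'
python3 -c "
from mv import *
print(delta([.507,.2207,.0598],.557))"
```

```text
clock: 18.32
tool_pos: [0.5054, 0.2197, 0.1183]
tool_rot: [-1.526, -2.742, 0.005]
contact_force: [-0.8, -0.5, 0.2]
opening: 0.323
gripper_force: 0.0
(array([-0.1,  2.2, 58.5]), array([-0.0043, -0.0015, -0.0015]))
```

```bash
python3 -m jog '[0,0,8,0,0,0,26,0,0,16,0,0,0,26,0,0,24,0,0,0,26,0,0,28,0,0,0,26,0,0,28,0,0,0,26,0,0,28,0,0,0,26,0,0,28,0,0,0,26,0,0,28,0,0,0,26]'
python3 -c "
from mv import *
print(delta([.507,.2207,.0598],.557))"
```

```text
clock: 18.98
tool_pos: [0.507, 0.2223, 0.0931]
tool_rot: [1.522, 2.748, 0.001]
contact_force: [-0.0, 0.8, 0.5]
opening: 0.28
gripper_force: 0.0
(array([-1.3, -0.9, 33.3]), array([0.0008, 0.0003, 0.0023]))
```

```bash
python3 -m jog '[-1.3,-0.9,4,0.001,0,0.002,26,-1.3,-0.9,11,0.001,0,0.002,26,-1.3,-0.9,18,0.001,0,0.002,26,-1.3,-0.9,25,0.001,0,0.002,26,-1.3,-0.9,32,0.001,0,0.002,26,-1.3,-0.9,33,0.001,0,0.002,26,-1.3,-0.9,33.3,0.001,0,0.002,26,-1.3,-0.9,33.3,0.001,0,0.002,26]'
python3 -m jog '[0,0,0,0,0,0,20,0,0,0,0,0,0,17,0,0,0,0,0,0,16,0,0,0,0,0,0,15,0,0,0,0,0,0,14,0,0,0,0,0,0,13,0,0,0,0,0,0,10,0,0,0,0,0,0,0]'
python3 -c "
from mv import *
o=st();print(delta([.507,.2207,.0598],.557),o['contact_force'],o['wrist_torque'])"
```

```text
clock: 19.65
tool_pos: [0.5066, 0.2205, 0.0591]
tool_rot: [-1.525, -2.746, 0.002]
contact_force: [-0.6, -0.2, 0.6]
opening: 0.279
gripper_force: 0.0
clock: 20.32
tool_pos: [0.5069, 0.2206, 0.0596]
tool_rot: [1.525, 2.747, -0.001]
contact_force: [0.5, 0.9, 0.8]
opening: 0.142
gripper_force: 30.0
(array([ 0.1,  0.1, -0.2]), array([-0.0003,  0.0002,  0.0001])) [0.53058108 0.91566431 0.76355974] [ 0.103533   -0.06448839  0.0860199 ]
```

```bash
python3 -m jog '[0.1,-0.1,0.3,0,0,0,0,0.2,-0.3,0.6,0,0,0,0,0.3,-0.4,0.9,0,0,0,0,0.4,-0.6,1.2,0,0,0,0,0.5,-0.7,1.5,0,0,0,0,0.6,-0.8,1.7,0,0,0,0,0.7,-0.9,1.9,0,0,0,0,0.7,-0.9,1.9,0,0,0,0]'
python3 -c "
from mv import *
o=st();print(o['contact_force'],o['wrist_torque'])"
```

```text
clock: 20.98
tool_pos: [0.507, 0.2207, 0.0595]
tool_rot: [1.524, 2.744, 0.002]
contact_force: [-0.8, -0.9, 12.6]
opening: 0.149
gripper_force: 30.0
[-0.75575468 -0.87914957 12.58356813] [-0.23464068  0.18918917  0.08387491]
```

```bash
python3 -m jog '[0.1,0,0.2,0,0,0,0,0.1,-0.1,0.4,0,0,0,0,0.2,-0.2,0.6,0,0,0,0,0.2,-0.2,0.8,0,0,0,0,0.2,-0.2,0.8,0,0,0,0,0.2,-0.2,0.8,0,0,0.02,0,0.2,-0.2,0.8,0,0,0.02,0,0.2,-0.2,0.8,0,0,0.02,0]'
python3 -c "
from mv import *
o=st();print(o['contact_force'],o['wrist_torque'])"
python3 -m jog '[0,0,0,0,0,0.02,0,0,0,0,0,0,0.04,0,0,0,0,0,0,0.06,0,0,0,0,0,0,0.08,0,0,0,0,0,0,0.1,0,0,0,0,0,0,0.112,0,0,0,0,0,0,0.112,0,0,0,0,0,0,0.112,0]'
python3 -c "
from mv import *
o=st();print(delta([.507,.2207,.0598],.557),o['contact_force'],o['wrist_torque'])"
```

```text
clock: 21.65
tool_pos: [0.5071, 0.2207, 0.0594]
tool_rot: [1.55, 2.729, 0.003]
contact_force: [-1.5, -1.5, 16.8]
opening: 0.144
gripper_force: 30.2
[-1.53547514 -1.47398259 16.76195042] [-0.37572243  0.36383415  0.28665227]
clock: 22.32
tool_pos: [0.5071, 0.2207, 0.0594]
tool_rot: [1.7, 2.638, 0.003]
contact_force: [-1.5, -1.3, 17.2]
opening: 0.145
gripper_force: 30.2
(array([ 0.1, -0.1, -0.4]), array([ 0.0032,  0.0021, -0.1313])) [-1.4734443  -1.34899598 17.17358957] [-0.36459437  0.39559211  0.30745055]
```

```bash
python3 -m jog '[0,0,0,0,0,-0.007,0,0,0,0,0,0,-0.014,0,0,0,0,0,0,-0.021,0,0,0,0,0,0,-0.027,0,-0.1,0.2,-0.4,0,0,-0.027,0,-0.2,0.4,-0.9,0,0,-0.027,0,-0.4,0.7,-1.4,0,0,-0.027,0,-0.5,0.9,-1.9,0,0,-0.027,0]'
python3 -c "
from mv import *
o=st();print(delta([.507,.2207,.0598],.557),o['contact_force'],o['wrist_torque'])"
python3 -m jog '[-0.1,0.1,-0.4,0,0,0,0,-0.2,0.2,-0.6,0,0,0,0,-0.2,0.3,-0.8,0,0,0,0,-0.2,0.3,-0.8,0,0,0,14,-0.2,0.3,-0.8,0,0,0,18,-0.2,0.3,-0.8,0,0,0,26,-0.2,0.3,-0.8,0,0,0,30,-0.2,0.3,-0.8,0,0,0,30]'
python3 -c "
from mv import *
o=st();print(delta([.507,.2207,.0598],.557),o['contact_force'],o['wrist_torque'])"
```

```text
clock: 22.98
tool_pos: [0.5069, 0.2206, 0.0596]
tool_rot: [1.667, 2.662, 0.0]
contact_force: [0.6, -0.5, 3.5]
opening: 0.142
gripper_force: 30.0
(array([ 0.1,  0.1, -0.2]), array([ 0.0007,  0.0007, -0.1052])) [ 0.60367832 -0.53082804  3.53987198] [-0.00483963 -0.03339012 -0.03661011]
clock: 23.65
tool_pos: [0.5059, 0.2203, 0.0587]
tool_rot: [-1.666, -2.661, 0.003]
contact_force: [1.2, -0.0, -0.6]
opening: 0.311
gripper_force: 0.0
(array([-0.2,  1.2, -1.1]), array([-0.0026, -0.0004, -0.105 ])) [ 1.24083253 -0.04245614 -0.5567387 ] [-0.0207692   0.03561076 -0.07705462]
```

```bash
python3 -m jog '[0,0,-20,0,0,0,30,0,0,-50,0,0,0,30,0,0,-80,0,0,0,30,25,4,-90,0,0,0,30,60,10,-90,0,0,0,30,95,16,-90,0,0,0,30,130,22,-90,0,0,0,30,168,28,-90,0,0,0,30]'
python3 - <<'E'
from mv import *
a=np.mean([env.read_camera("top") for _ in range(3)],0);b=np.mean([env.read_camera("side") for _ in range(6)],0)
np.savez("rel2.npz",top=a,side=b)
K=np.load("rel1.npz")
print(st()["tool_pos"],st()["clock"])
for m,c0,c1,r0,r1 in((a,238,264,200,222),(b,254,278,180,198)):
    print("     "+" ".join(f"{c:3d}" for c in range(c0,c1)))
    for r in range(r0,r1): print(r,":"," ".join(f"{int(v):3d}" for v in m[r,c0:c1].mean(1)))
def st_(x,lo,hi): return np.clip((x-lo)/(hi-lo)*255,0,255).astype(np.uint8)
rows=[np.hstack([crop("top",st_(im["top"],lo,hi),(241,199),(24,18),16),crop("side",st_(im["side"],lo,hi),(255,179),(24,18),16)]) for im,lo,hi in((K,50,110),(np.load("rel2.npz"),50,110))]
cv2.imwrite("pics/c8.png",np.vstack(rows)); print(np.vstack(rows).shape)
E
```

```text
clock: 24.32
tool_pos: [0.4579, 0.3848, 0.1492]
tool_rot: [-1.668, -2.662, 0.002]
contact_force: [-0.3, -0.4, 0.2]
opening: 0.324
gripper_force: 0.0
[0.45905168 0.38261135 0.14927292] 24.7667
     238 239 240 241 242 243 244 245 246 247 248 249 250 251 252 253 254 255 256 257 258 259 260 261 262 263
200 : 153 158 162 169 170 173 172 172 173 174 174 175 176 169 164 158 118 125 165 140  96 103  98  92 112 132
201 : 161 169 170 172 171 171 171 171 171 171 171 171 171 171 174 172 160 142 130 127  87 105 103 101 109 119
202 : 170 172 171 171 171 171 172 172 172 172 172 172 172 171 171 172 176 170 133 115 132 103 105 102  96  88
203 : 171 171 171 171 173 175 177 179 180 181 181 180 178 176 173 172 173 176 173 150 134 124  96  81  80  77
204 : 170 171 172 175 180 176 145 145 135 135 135 139 138 155 183 179 178 179 181 153  97  94  71  73  79  81
205 : 171 173 178 177 143 119  65  61  33  24  23  41  64 112 145 139 152 162 128 102  82  66  71  81  80  81
206 : 173 174 156 118  55   9  13  11   7   1  17  31  32  58  55  57  96 114  76  77  85  79  76  81  81  82
207 : 177 175  94   9  18  15
[... 2871 characters left out ...]
59  94  94  94  96  95  94  92  96  90  89  86  59 189 189 160 147  77  77
192 : 212 113  91  96  95  93  94  97  87  87  92  91  91  93  91  88  83  66  46  71 111  78  77  91
193 : 198 202 203 203 203 203 204 211 110  87  88  90  95  94  71  67  85  84  83  82  80  82  82  83
194 : 149 193 196 194 194 196 195 212 220 149  96  91  86  84  86  69  87  88  91  90  90  86  84  83
195 :  86  97 133 132 128 126  93  77  75  86  82  79  52  87  87  93  92  91  92  91  92  89  86  84
196 :  67  77  77  81  64  79  81  74  98 186 147  92  89  92  90  91  90  91  89  93  93  74  87  90
197 :  58  77  77 183 146 181 183 145 141  99  97 101 104  96  92  90  90  93  74  86  80  92  71  70
(576, 768, 3)
```

View pics/c8.png

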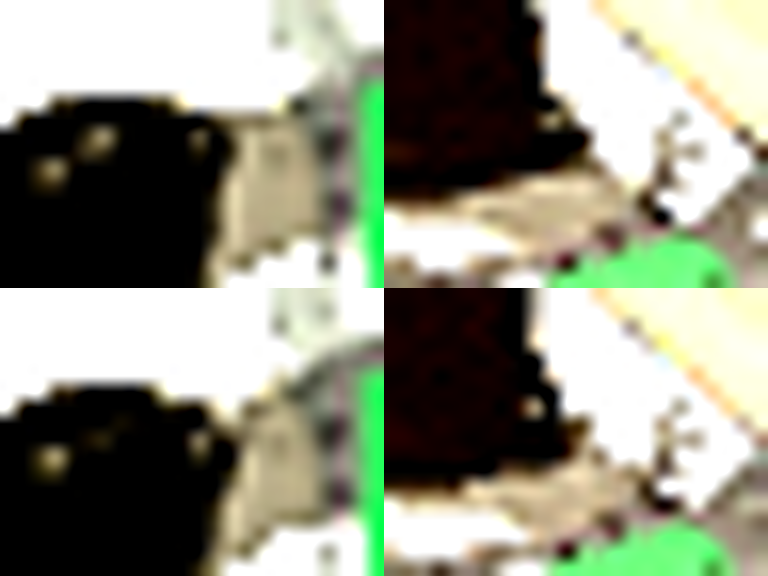

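The arm's own shadow contaminates this view: the top picture has dark spots at (258,208), and shadow edges at (256–259,204–206). I'll move the arm clear of the light and re-measure numerically.

```bash
python3 -m jog '[60,-130,-40,0,0,0,30,70,-140,-60,0,0,0,30,70,-140,-60,0,0,0,30,70,-140,-60,0,0,0,30,70,-140,-60,0,0,0,30,70,-140,-60,0,0,0,30,70,-140,-60,0,0,0,30,70,-140,-60,0,0,0,30]'
python3 - <<'E'
from mv import *
a=np.mean([env.read_camera("top") for _ in range(3)],0);b=np.mean([env.read_camera("side") for _ in range(8)],0)
np.savez("rel3.npz",top=a,side=b)
print(st()["tool_pos"],st()["clock"])
for m,c0,c1,r0,r1 in((a,240,270,198,222),(b,258,280,180,197)):
    print("     "+" ".join(f"{c:3d}" for c in range(c0,c1)))
    for r in range(r0,r1): print(r,":"," ".join(f"{int(v):3d}" for v in m[r,c0:c1].mean(1)))
E
```

```text
clock: 25.43
tool_pos: [0.3032, 0.3853, 0.2089]
tool_rot: [-1.669, -2.661, 0.002]
contact_force: [-0.6, -0.2, 0.1]
opening: 0.321
gripper_force: 0.0
[0.30206539 0.38576819 0.20933814] 25.9833
     240 241 242 243 244 245 246 247 248 249 250 251 252 253 254 255 256 257 258 259 260 261 262 263 264 265 266 267 268 269
198 : 147 147 148 144 138 153 139  99 126 127 135 119 153 153 146 141 153 152 152 152 152 152 152 152 152 152 153 153 155 154
199 : 148 153 155 159 154 163 159 147 147 149 162 147 144 141 125 130 154 152 152 151 150 151 150 150 150 151 151 151 154 153
200 : 157 163 163 167 166 166 166 167 168 169 170 163 158 152 112 118 157 147 141 152 151 151 151 150 151 150 150 150 153 151
201 : 164 166 165 165 165 165 165 165 165 165 165 166 167 166 153 135 122 122 123 156 153 153 152 152 153 152 152 153 156 152
202 : 165 165 165 165 166 166 166 166 166 166 166 166 165 166 169 163 126 105 141 155 153 152 152 152 153 153 152 153 156 151
203 : 165 165 167 169 171 173 174 174 175 174 172 169 167 166 166 169 164 138 137 158 147 140 154 155 157 158 158 159 162 156
204 : 166 169 174 169 139 1
[... 3231 characters left out ...]
58 201 167  67 178 174 172 168 170 207 108
190 :  41  41  44  43  63  67  63  80  95  97  88  82 217  94  69  91 127 168 167 167 171 176
191 :  62  61  94  95  96  95  96  95  93  96  91  83  92  60 178 182 175 169 167 166 169 173
192 :  95  95  93  96  86  88  91  92  93  94  94  88  79 139  99 174 174 171 169 167 167 168
193 : 204 204 205 213 110  91  90  90  95  97  71  67  81  75 185 155 174 173 172 169 167 167
194 : 195 195 196 214 220 158  98  89  86  85  87  69  85  83  82  91 109 151 174 173 171 174
195 : 127 125  93  78  73  85  82  85  55  85  89  93  92  91  91  87  99  89 155 177 176 217
196 :  62  79  82  74  99 187 148 147  96  90  92  91  88  91  89  91  90  66 110 133  79  56
```

```bash
sed '/^for dims/,$d' tab2.py > tab4.py; cat >> tab4.py <<'E'
L=np.load("rel3.npz"); Q=np.load("rel2.npz")
ts=np.arange(1.04,1.3,.02)
for dims in((6,8),(8,6)):
  for sh in((-.1,.3),(-.1,.1),(0,-.1)):
    e=sum(np.array([q[1] for q in fit(img,d,"top",sel_top(*reg),dims,ts,[sh])]) for img,d,reg in((J["top"],.17,(253,260,207,216)),(K["top"],1.015,(255,260,207,213)),(Q["top"],1.12,(256,260,207,213)),(L["top"],1.12,(256,260,208,213))))
    print(dims,sh,[(float(round(t,2)),float(round(x,1))) for t,x in zip(ts,e)])
print(fit(L["top"],1.12,"top",sel_top(256,260,208,213),(6,8),[1.12,1.16],[(-.1,.1)]))
E
python3 tab4.py
```

```text
(6, 8) (-0.1, 0.3) [(1.04, 25.1), (1.06, 17.3), (1.08, 13.5), (1.1, 11.0), (1.12, 11.6), (1.14, 11.6), (1.16, 16.0), (1.18, 13.3), (1.2, 14.1), (1.22, 15.2), (1.24, 22.4), (1.26, 15.2), (1.28, 18.2)]
(6, 8) (-0.1, 0.1) [(1.04, 27.6), (1.06, 22.0), (1.08, 16.5), (1.1, 12.6), (1.12, 11.2), (1.14, 11.0), (1.16, 13.4), (1.18, 13.4), (1.2, 12.8), (1.22, 13.7), (1.24, 14.6), (1.26, 15.7), (1.28, 19.5)]
(6, 8) (0, -0.1) [(1.04, 29.6), (1.06, 25.5), (1.08, 18.5), (1.1, 13.8), (1.12, 11.5), (1.14, 12.2), (1.16, 11.9), (1.18, 14.0), (1.2, 13.6), (1.22, 13.0), (1.24, 12.7), (1.26, 13.4), (1.28, 13.6)]
(8, 6) (-0.1, 0.3) [(1.04, 27.5), (1.06, 27.2), (1.08, 20.7), (1.1, 15.8), (1.12, 11.9), (1.14, 12.9), (1.16, 14.2), (1.18, 14.7), (1.2, 13.3), (1.22, 13.8), (1.24, 15.9), (1.26, 12.7), (1.28, 14.4)]
(8, 6) (-0.1, 0.1) [(1.04, 28.8), (1.06, 28.8), (1.08, 26.0), (1.1, 18.9), (1.12, 14.0), (1.14, 11.3), (1.16, 12.2), (1.18, 12.8), (1.2, 13.0), (1.22, 11.8), (1.24, 15.3), (1.26, 12.0), (1.28, 12.7)]
(8, 6) (0, -0.1) [(1.04, 30.6), (1.06, 30.1), (1.08, 28.4), (1.1, 22.3), (1.12, 16.6), (1.14, 12.8), (1.16, 11.5), (1.18, 11.8), (1.2, 12.0), (1.22, 11.4), (1.24, 9.4), (1.26, 8.8), (1.28, 9.3)]
[(1.12, np.float64(3.27), (-0.1, 0.1), [85, 65, 76, 83, 67, 72], 15), (1.16, np.float64(1.75), (-0.1, 0.1), [85, 65, 76, 78, 83, 73], 15)]
```

```bash
python3 - <<'E'
from mv import *
o=st();p=np.load("pose.npy")
print(delta([.507,.2767,.12],.452),o['tool_pos'],o['clock'],o['qpos'].round(2))
# button centroid check, top view
a=np.load("rel3.npz")["top"]; r=a[204:221,216:232]; m=(r.mean(2)<115).astype(float); ys,xs=np.nonzero(m); print(xs.mean()+216,ys.mean()+204,m.sum(),proj("top",[[.507,.2767,.05],[.507,.2767,.046]]).round(1))
E
```

```text
(array([-187.6,  136.8,   89.2]), array([-0.0012,  0.0002, -0.    ])) [0.30206539 0.38576819 0.20933814] 25.9833 [0.68 0.14 1.65 0.   1.35 0.23]
224.84466019417476 211.83495145631068 103.0 [[226.1 212.2]
 [226.5 212.4]]
```

```bash
python3 -m jog '[-30,22,0,0,0,0,0,-60,44,0,0,0,0,0,-90,66,0,0,0,0,0,-120,88,0,0,0,0,0,-150,110,10,0,0,0,0,-187,137,30,0,0,0,0,-187,137,50,0,0,0,0,-187,137,60,0,0,0,0]'
python3 -m jog '[0,0,5,0,0,0,0,0,0,10,0,0,0,0,0,0,20,0,0,0,0,0,0,28,0,0,0,0,0,0,28,0,0,0,0,0,0,28,0,0,0,0,0,0,28,0,0,0,0,0,0,28,0,0,0,0]'
python3 -c "
from mv import *
o=st();print(delta([.507,.2767,.06],.452),o['contact_force'],o['opening'])"
```

```text
clock: 26.65
tool_pos: [0.508, 0.2751, 0.1463]
tool_rot: [-1.671, -2.658, 0.006]
contact_force: [-0.8, 0.5, -0.7]
opening: 0.001
gripper_force: 0.0
clock: 27.32
tool_pos: [0.5071, 0.2777, 0.1221]
tool_rot: [1.666, 2.663, 0.0]
contact_force: [-1.0, 0.1, -0.4]
opening: 0.008
gripper_force: 0.0
(array([-0.8, -0.6, 62.1]), array([0.0003, 0.0003, 0.0004])) [-1.03946694  0.05613418 -0.37461696] 0.007700048462840642
```

```bash
python3 -m jog '[-0.4,-0.3,10,0,0,0,0,-0.8,-0.6,22,0,0,0,0,-0.8,-0.6,34,0,0,0,0,-0.8,-0.6,46,0,0,0,0,-0.8,-0.6,55,0,0,0,0,-0.8,-0.6,60,0,0,0,0,-0.8,-0.6,61,0,0,0,0,-0.8,-0.6,61,0,0,0,0]'
python3 -m jog '[0,0,0,0,0,0,0,0,0,1,0,0,0,0,0,0,2,0,0,0,0,0,0,3,0,0,0,0,0,0,4,0,0,0,0,0,0,5,0,0,0,0,0,0,6,0,0,0,0,0,0,7,0,0,0,0]'
python3 -c "
from mv import *
o=st();print(delta([.507,.2767,.05],.452),o['contact_force'],o['opening'])
b=env.read_camera('side'); g=b.mean(2)
print('side'); 
for r in range(150,186,1): print(r,g[r,238:262].astype(int))
"
```

```text
clock: 27.98
tool_pos: [0.5066, 0.2763, 0.0601]
tool_rot: [-1.667, -2.662, 0.002]
contact_force: [-0.8, -0.5, -0.8]
opening: 0.002
gripper_force: 0.0
clock: 28.65
tool_pos: [0.5066, 0.2763, 0.0532]
tool_rot: [-1.667, -2.662, 0.001]
contact_force: [-0.3, -0.5, 0.2]
opening: 0.008
gripper_force: 0.0
(array([0.2, 0.6, 3.2]), array([-0.001 ,  0.0001,  0.    ])) [-0.3267553  -0.45042324  0.17560076] 0.007875714469864436
side
150 [137 157 122  88  90  95  95  88  84  87  91  87  90  81  79 131 134 127
 129 132 134 134 138 143]
151 [157 156 118  87  90  89  94  88  81  85  78  70  83  83  77 132 139 132
 129 131 135 140 140 138]
152 [152 151 108  80  90  91  91  87  85  88  84  78  82  83  75 132 139 139
 135 130 130 133 136 133]
153 [154 154 120  90  84  87  88  83  82  87  88  66  81  83  79 113 143 138
 134 130 128 132 128 136]
154 [153 151 129 100  85  91  89  91  82  88  86  62  81  84  77 116 143 144
 134 136 130 131 130 131]
155 [150 149 129  95  86  89  90  93  84  87  88  76  80  86  78 113 141 142
 138 137 131 133 131 130]
156 [146 149 139 102  86  89  92  91  82  86  85  79  80  
[... 2331 characters left out ...]
 127 130 110  55  45  47  51  51  44  50  39  47  45  37
  45  46  45  43  46  46]
180 [137 130 127 125 146 149 119  54  33  39  39  40  40  37  44  44  39  47
  44  50  46  51  45  44]
181 [139 148 157 172 168 169 143  69  41  31  35  38  48  43  43  41  50  45
  47  44  46  49  48  43]
182 [172 169 170 168 166 167 170 183 146  86  48 117 124  62  42  52  47  40
  44  39  43  38  42  42]
183 [163 165 166 168 168 166 165 164 167 188 208 218 114  40  50  31  47  45
  43  46  42  47  46  45]
184 [166 165 163 164 168 167 166 205 183 197 202 170  73  34  44  50  35  47
  39  41  48  45  44  45]
185 [165 163 162 162 166 163 177 186 191 189 201 105  40  43  49  48  46  44
  50  45  47  47  49  45]
```

The side view puts the visible tip about 19 mm above the reported TCP and still clear of the button. Before going lower I'll rotate the tool so its wide bracket lies away from the knob, then press by feel.

```bash
python3 -m jog '[0,0,-15,0,0,-0.12,0,0,0,-20,0,0,-0.24,0,0,0,-20,0,0,-0.36,0,0,0,-20,0,0,-0.48,0,0,0,-20,0,0,-0.6,0,0,0,-20,0,0,-0.72,0,0,0,-20,0,0,-0.84,0,0,0,-20,0,0,-0.9,0]'
python3 -m jog '[0,0,0,0,0,-0.1,0,0,0,0,0,0,-0.2,0,0,0,0,0,0,-0.219,0,0,0,0,0,0,-0.219,0,0,0,0,0,0,-0.219,0,0,0,0,0,0,-0.219,0,0,0,0,0,0,-0.219,0,0,0,0,0,0,-0.219,0]'
python3 -c "
from mv import *
o=st();print(delta([.507,.2767,.053],1.571),o['contact_force'],o['opening'])"
```

```text
clock: 29.37
tool_pos: [0.5066, 0.2763, 0.0733]
tool_rot: [-0.333, -3.123, 0.001]
contact_force: [1.3, -0.2, -0.0]
opening: 0.005
gripper_force: 0.0
clock: 30.03
tool_pos: [0.5066, 0.2763, 0.0733]
tool_rot: [-0.001, -3.141, 0.001]
contact_force: [0.6, -0.4, 0.7]
opening: 0.004
gripper_force: 0.0
(array([-0.4,  0.4, 20.3]), array([-0.0005, -0.0009, -0.0009])) [ 0.55636407 -0.35614388  0.73593543] 0.0038680432169296898
```

```bash
python3 -m jog '[-0.4,0.4,6,0,0,0,0,-0.4,0.4,12,0,0,0,0,-0.4,0.4,18,0,0,0,0,-0.4,0.4,22,0,0,0,0,-0.4,0.4,25,0,0,0,0,-0.4,0.4,28,0,0,0,0,-0.4,0.4,31,0,0,0,0,-0.4,0.4,32,0,0,0,0]'
python3 -m jog '[0,0,0.5,0,0,0,0,0,0,1,0,0,0,0,0,0,1.5,0,0,0,0,0,0,2,0,0,0,0,0,0,2.5,0,0,0,0,0,0,3,0,0,0,0,0,0,3,0,0,0,0,0,0,3,0,0,0,0]'
```

```text
clock: 30.7
tool_pos: [0.5068, 0.2766, 0.0408]
tool_rot: [0.0, -3.14, 0.001]
contact_force: [-0.0, -0.1, -0.9]
opening: 0.003
gripper_force: 0.0
clock: 31.37
tool_pos: [0.507, 0.2767, 0.0383]
tool_rot: [0.0, -3.141, 0.001]
contact_force: [1.1, -0.6, 0.2]
opening: 0.001
gripper_force: 0.0
```

```bash
python3 -m jog '[0,0,0.5,0,0,0,0,0,0,1,0,0,0,0,0,0,1.5,0,0,0,0,0,0,2,0,0,0,0,0,0,2.5,0,0,0,0,0,0,3,0,0,0,0,0,0,3,0,0,0,0,0,0,3,0,0,0,0]'
```

```text
clock: 32.03
tool_pos: [0.5069, 0.2767, 0.0353]
tool_rot: [0.0, -3.141, 0.001]
contact_force: [-0.0, 0.1, 0.7]
opening: 0.007
gripper_force: 0.0
```

```bash
python3 -m jog '[0,0,0.4,0,0,0,0,0,0,0.8,0,0,0,0,0,0,1.2,0,0,0,0,0,0,1.6,0,0,0,0,0,0,2,0,0,0,0,0,0,2,0,0,0,0,0,0,2,0,0,0,0,0,0,2,0,0,0,0]'
```

```text
clock: 32.7
tool_pos: [0.507, 0.2767, 0.0333]
tool_rot: [0.0, -3.141, 0.001]
contact_force: [-0.0, 0.6, -0.1]
opening: 0.005
gripper_force: 0.0
```

```bash
python3 -m jog '[0,0,0.4,0,0,0,0,0,0,0.8,0,0,0,0,0,0,1.2,0,0,0,0,0,0,1.6,0,0,0,0,0,0,2,0,0,0,0,0,0,2,0,0,0,0,0,0,2,0,0,0,0,0,0,2,0,0,0,0]'
```

```text
clock: 33.37
tool_pos: [0.507, 0.2767, 0.0313]
tool_rot: [0.0, -3.141, 0.001]
contact_force: [0.8, -0.6, -0.6]
opening: 0.007
gripper_force: 0.0
```

```bash
python3 -m jog '[0,0,0.4,0,0,0,0,0,0,0.8,0,0,0,0,0,0,1.2,0,0,0,0,0,0,1.6,0,0,0,0,0,0,2,0,0,0,0,0,0,2,0,0,0,0,0,0,2,0,0,0,0,0,0,2,0,0,0,0]'; python3 -c "
from mv import *
g=env.read_camera('side').mean(2)
for r in range(166,186): print(r,g[r,238:260].astype(int).tolist())
print(proj('side',[[.507,.2767,.05],[.507,.2767,.048]]).round(1).tolist())"
```

```text
clock: 34.03
tool_pos: [0.507, 0.2767, 0.0293]
tool_rot: [0.0, -3.141, 0.001]
contact_force: [0.4, -0.1, -0.6]
opening: 0.004
gripper_force: 0.0
166 [143, 145, 143, 146, 156, 103, 81, 88, 85, 91, 90, 87, 91, 83, 81, 125, 143, 139, 144, 143, 146, 144]
167 [142, 146, 142, 148, 152, 102, 84, 88, 86, 94, 95, 86, 88, 88, 85, 121, 146, 141, 139, 142, 142, 140]
168 [138, 139, 143, 143, 151, 114, 86, 89, 90, 85, 91, 92, 87, 89, 84, 122, 153, 144, 141, 140, 142, 139]
169 [129, 135, 140, 140, 149, 116, 84, 85, 85, 89, 91, 88, 90, 89, 82, 105, 149, 147, 147, 144, 143, 141]
170 [130, 132, 137, 142, 147, 129, 91, 89, 90, 88, 90, 90, 90, 94, 89, 109, 151, 148, 148, 146, 145, 139]
171 [130, 131, 131, 137, 140, 128, 93, 85, 86, 89, 91, 83, 94, 75, 57, 103, 153, 162, 156, 154, 150, 143]
172 [125, 133, 125, 131, 135, 183, 113, 84, 85, 91, 89, 94, 65, 36, 36, 29, 26, 45, 117, 119, 155, 153]
173 [125, 126, 128, 125, 128, 130, 109, 90, 85, 88, 94, 82, 43, 39, 47, 45, 38, 36, 28, 34, 63, 118]
174 [128, 121, 129, 130, 133, 139, 117, 85, 82, 81, 91, 82, 50, 42, 43, 48, 42, 43, 45, 48, 44, 53]
175 [128, 128,
[... 437 characters left out ...]
 39, 39, 39, 45, 46, 49, 44, 43, 43, 43, 44, 48, 45]
180 [132, 128, 126, 125, 142, 153, 116, 52, 37, 35, 42, 47, 48, 37, 45, 39, 47, 40, 40, 47, 43, 49]
181 [137, 146, 158, 171, 170, 169, 143, 65, 38, 30, 42, 37, 38, 45, 46, 47, 48, 38, 48, 48, 43, 42]
182 [170, 168, 165, 172, 166, 166, 170, 181, 153, 87, 50, 58, 72, 46, 40, 44, 42, 45, 35, 38, 50, 47]
183 [165, 163, 164, 166, 166, 165, 162, 167, 173, 196, 116, 92, 59, 42, 50, 38, 46, 39, 44, 48, 41, 44]
184 [164, 166, 164, 168, 166, 161, 162, 200, 184, 200, 117, 78, 46, 42, 43, 46, 45, 51, 41, 38, 43, 42]
185 [167, 163, 162, 164, 166, 163, 182, 192, 192, 190, 207, 108, 44, 47, 49, 42, 38, 39, 44, 45, 44, 51]
[[248.8, 177.4], [248.8, 178.0]]
```

```bash
python3 -m jog '[0,0,0.4,0,0,0,0,0,0,0.8,0,0,0,0,0,0,1.2,0,0,0,0,0,0,1.6,0,0,0,0,0,0,2,0,0,0,0,0,0,2,0,0,0,0,0,0,2,0,0,0,0,0,0,2,0,0,0,0]'
```

```text
clock: 34.75
tool_pos: [0.507, 0.2767, 0.0273]
tool_rot: [0.0, -3.141, 0.001]
contact_force: [0.4, -0.5, -0.4]
opening: 0.007
gripper_force: 0.0
```

```bash
python3 -m jog '[0,0,0.3,0,0,0,0,0,0,0.6,0,0,0,0,0,0,0.9,0,0,0,0,0,0,1.2,0,0,0,0,0,0,1.5,0,0,0,0,0,0,1.5,0,0,0,0,0,0,1.5,0,0,0,0,0,0,1.5,0,0,0,0]'
```

```text
clock: 35.42
tool_pos: [0.507, 0.2767, 0.0259]
tool_rot: [0.0, -3.141, 0.001]
contact_force: [0.4, 0.4, 2.3]
opening: 0.009
gripper_force: 0.9
```

```bash
python3 -m jog '[0,0,0.3,0,0,0,0,0,0,0.6,0,0,0,0,0,0,0.9,0,0,0,0,0,0,1.2,0,0,0,0,0,0,1.5,0,0,0,0,0,0,1.5,0,0,0,0,0,0,1.5,0,0,0,0,0,0,1.5,0,0,0,0]'
```

```text
clock: 36.08
tool_pos: [0.507, 0.2768, 0.0244]
tool_rot: [0.0, -3.141, 0.001]
contact_force: [-1.0, -0.4, 2.7]
opening: 0.003
gripper_force: 1.5
```

```bash
python3 -m jog '[0,0,0.2,0,0,0,0,0,0,0.4,0,0,0,0,0,0,0.6,0,0,0,0,0,0,0.8,0,0,0,0,0,0,1,0,0,0,0,0,0,1,0,0,0,0,0,0,1,0,0,0,0,0,0,1,0,0,0,0]'
```

```text
clock: 36.75
tool_pos: [0.507, 0.2767, 0.0234]
tool_rot: [0.0, -3.141, 0.001]
contact_force: [-0.1, -0.8, 3.5]
opening: 0.004
gripper_force: 1.8
```

```bash
python3 -m jog '[0,0,0.2,0,0,0,0,0,0,0.4,0,0,0,0,0,0,0.6,0,0,0,0,0,0,0.8,0,0,0,0,0,0,0.8,0,0,0,0,0,0,0.8,0,0,0,0,0,0,0.8,0,0,0,0,0,0,0.8,0,0,0,0]'
```

```text
clock: 37.42
tool_pos: [0.5071, 0.2767, 0.0228]
tool_rot: [0.0, -3.141, 0.001]
contact_force: [-1.3, -1.2, 5.9]
opening: 0.007
gripper_force: 3.0
```

```bash
python3 -m jog '[0,0,0.1,0,0,0,0,0,0,0.2,0,0,0,0,0,0,0.3,0,0,0,0,0,0,0.4,0,0,0,0,0,0,0.4,0,0,0,0,0,0,0.4,0,0,0,0,0,0,0.4,0,0,0,0,0,0,0.4,0,0,0,0]'
```

```text
clock: 38.08
tool_pos: [0.5071, 0.2768, 0.0228]
tool_rot: [0.0, -3.141, 0.001]
contact_force: [-1.6, -0.3, 8.3]
opening: 0.006
gripper_force: 4.2
```

```bash
python3 -m jog '[0,0,-1,0,0,0,0,0,0,-2,0,0,0,0,0,0,-4,0,0,0,0,0,0,-7,0,0,0,0,0,0,-12,0,0,0,0,0,0,-30,0,0,0,0,0,0,-60,0,0,0,0,0,0,-95,0,0,0,0]'
python3 -m jog '[40,0,-10,0,0,0,0,80,20,-40,0,0,0,0,115,50,-70,0,0,0,0,140,90,-90,0,0,0,0,150,110,-90,0,0,0,0,150,110,-90,0,0,0,0,150,110,-90,0,0,0,0,150,110,-90,0,0,0,0]'
python3 - <<'E'
from mv import *
a=np.mean([env.read_camera("top") for _ in range(3)],0);b=np.mean([env.read_camera("side") for _ in range(8)],0)
L=np.load("rel3.npz"); J=np.load("avg.npz")
for n,m in(("top",a),("side",b)):
    d=np.abs(m-L[n]).mean(2); W=(slice(188,236),slice(215,275)) if n=="top" else (slice(160,225),slice(200,290))
    D=d[W]; ys,xs=np.nonzero(D>25); print(n,D.mean().round(2),D.max().round(0),len(xs),list(zip(xs+W[1].start,ys+W[0].start))[:25])
print(st()["tool_pos"],st()["clock"],st()["contact_force"].round(1))
E
```

```text
clock: 38.75
tool_pos: [0.505, 0.2761, 0.1161]
tool_rot: [0.0, -3.135, 0.004]
contact_force: [0.4, -0.6, -0.1]
opening: 0.001
gripper_force: 0.0
clock: 39.42
tool_pos: [0.3567, 0.3867, 0.2069]
tool_rot: [0.004, -3.141, 0.002]
contact_force: [-0.2, 0.2, -0.5]
opening: 0.002
gripper_force: 0.0
top 0.66 12.0 0 []
side 2.22 72.0 3 [(np.int64(250), np.int64(205)), (np.int64(251), np.int64(206)), (np.int64(259), np.int64(224))]
[0.35737545 0.38646969 0.2070705 ] 39.9667 [-0.4  0.3  0.5]
```

```bash
python3 -c "
from cell import env
print(env.finish_job())"
```

```text
the job is handed in; nothing more can be done
None
```

I held the timer down with about 17 N and turned the knob to about 1.12 rad; the tab, which I could only locate in shadow, is at about 1.13 ± 0.03 rad. I pressed the start button to its stop, reaching about 8 N, and let go; the camera comparison shows the timer hasn't moved, and I handed the job in at about 40 s.

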